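# Book a bottle into its bin with a hand scanner

### The job

Pick up the hand scanner and book the square bottle in: aim at the middle of the bottle's label from about 10 cm away, no more than 30 degrees off square, and hold still for two seconds, then do the same at the label on the sloping front of the ingredient bin. Then lower the scanner gently onto its steel rest, right side up and lengthwise between the two end lips (either way round), and let go. Do not knock the scanner against the square bottle or the bin, and leave both bottles, the jar, the bowl and the whisk where they stand.

Things in the scene. Friction and masses are not known exactly. Their poses are not given: they have to be found in the camera images.
- scanner: In-line hand scanner, grey plastic, 170 mm long, 0.25 kg (0.18 to 0.33), lying flat on the counter with any yaw. Origin: on its underside, at the centre of mass; x = along the scanner the way it looks (beam leaves along +x), z = up as it lies. Handle: x from -85 to +30 mm, 34 mm wide, 36 mm high. Black head: x from +30 to +85 mm, 50 mm wide, 40 mm high, with a white button on top.
- scanner_grip (a point): Best place to grip the scanner: handle centre line, 20 mm above its underside, over the origin; same axes as the scanner. Fingers close along its y, across 34 mm.
- scanner_window (a point): Centre of the dark window in the scanner's head, 85 mm ahead of the grip point on the same line (20 mm above the underside). Axes as the scanner: the beam runs from here along +x.
- bottle: Loose amber glass bottle of square section, 70 x 70 mm, 155 mm to the shoulder, 220 mm to the top of its black cap. Origin: centre of its foot, z up; +x = the face with the label.
- bottle_label (a point): Centre of the bottle's white barcode label (62 wide, 60 mm high) on its upright +x face, 120 mm above the counter, 36 mm from the bottle's axis. Axes as the bottle: +x = straight out of the label (level).
- bin: Fixed white plastic ingredient bin, 140 (x) x 130 (y) mm, 170 mm high over its grey lid (its low grip rib reaches 179 mm). Origin: centre of its foot, z up; its +x side is upright up to 80 mm, then slopes back to 160 mm height.
- bin_label: White barcode label (70 wide, 52 mm high) in the middle of the bin's sloping front. Origin: centre of the label, 120 mm above the counter, 42 mm ahead (+x) of the bin's axis. +x = straight out of the label: forward and 35 degrees up.
- rest: Fixed steel scanner rest: plate 206 (x) x 100 (y) mm, 10 mm high, with a dark rubber strip; at each end of its length a lip across the plate, 6 mm thick, top at 22 mm; 194 mm clear between lips; long sides open. Origin: centre of its underside; x = lengthwise, z up.
- jar: Bystander: round glass jar with steel cap, 84 mm across, 150 mm high, a plain label without bars. Origin: centre of its foot.
- bowl: Bystander: glass bowl, 150 mm across, 70 mm high. Origin: centre of its foot.
- round_bottle: Bystander, and not the bottle to scan: tall round amber glass bottle without a label, 64 mm across, 210 mm high. Origin: centre of its foot.
- whisk: Bystander: steel whisk lying on the counter, 260 mm long (x from -130 to +130 mm of its origin), up to 56 mm wide and 56 mm high. Origin: on the counter, mid-length; +x = towards the wires.
There are look-alikes about, which are no part of the job. What is meant by the scanner is not purple, and is the larger of those in its own colour.

How it is judged:
By the outcome, as a careful person would: the job done as asked, in the order asked, and still so for the second after the job is handed in, with the robot touching nothing.
It also fails if it takes over 70 s, if anything falls off the work surface, if the arm or the gripper's body presses on something with over 40 N, if the wrist force passes 120 N, or if a joint passes its speed limit or range.

### The arm

A 6-joint arm with a two-finger parallel gripper is mounted at the origin on the work surface. World frame = base frame: x ahead of the robot, y to its left, z up, the work surface at z = 0. Lengths are in m, angles in rad, forces in N, time in s.
With the tool pointing down it reaches from about 0.3 to 0.775 m from the base axis. Payload 14.6 kg.
Tool frame: the origin (TCP) lies midway between the tips of the shut fingers; the grasp point (between the pads) lies 19 mm behind it; z points along the fingers, y is the direction in which the jaws open and shut (so a half turn about z gives the same grasp; the last joint's range is limited). The gripper opens to 94 mm and grips with 3 to 60 N. Pads are 16 mm wide; open, the fingers measure 119 mm over their backs; the gripper's body (75 mm by 177 mm) begins 78 mm behind the grasp point.
Start: joints at [1.093, 0.3, 1.521, -0, 1.321, -0.067], TCP at [0.22, 0.504, 0.205] pointing down, gripper open.
Joint ranges: [-3.03, 3.03], [-0.79, 2.21], [0.23, 2.52], [-1.04, 4.18], [0, 3.07], [-2.55, 2.55]. Speed limits (rad/s): [2.22, 2.22, 2.57, 3.14, 3.14, 3.14].

### API

Orientations are given as a 3x3 rotation matrix whose columns are the frame's x, y, z axes.
In Python, from bench import sensors, optics, job gives the robot as it stands.
- The arm moves only by the tool step_arm, never from a script. Its argument "increments" is a list of rows, each a list of 3 entries, a list of its own where there are three numbers: the turn, a rotation vector about the tool's x, y, z in degrees, then the shift along the tool's x, y, z in cm, then the gripper's target within -1 to 1 (fully open at 1, half-way at 0, shut at -1). In form: [[[rx, ry, rz], [x, y, z], hand], ...]. A call has 1 to 5 rows; each row shifts and turns the pose as measured when the row begins, along the tool's axes as they then stand; what a row does not reach is not made up. A row lasts 1/10 s, in which the tool goes at most 50 mm and 8.59 degrees, less where a joint would pass 70% of its speed; a pose out of reach is approached as far as the arm can. A call is refused whole if a number of a shift passes 5 or a number of a turn 8.59, either way. A call with a gripper value outside its range is refused whole. The fingers move at their own pace and stop on an object; "force" is the grip in N (left out, the last holds). Time passes only in rows, so rows that do not move let the fingers close. It gives the time, the measured TCP pose, the force and the opening at its end, in the units of the state.
- sensors.get_obs(): the state, without advancing time (a new reading comes with each control period).
- optics.get_image(name): name is "scene" or "side" or "wrist"; returns the picture (400x640x3 uint8, red, green, blue); there is no depth.
- optics.calibration(name): a dict with "fov_y" (degrees; the focal length in pixels is half the picture's height over the tangent of half this angle, whatever the lens; pixels are square), "cx", "cy" (the principal point, pixels), "D" ([k1, k2, p1, p2, k3] as OpenCV has them; the pictures are not rectified), "R" (3x3) and "t" (3): a world point X has camera coordinates R X + t; the wrist camera has in their place "tool_from_camera" (4x4, takes a point from camera to tool coordinates, whose origin is the TCP and whose axes are the flange's). Camera axes: x right, y down, z forward; pixel columns grow to the right and rows downward; lengths in m; the calibration is good to about 2 mm. A picture is of the moment at which its call begins: read the wrist's pose just before it. calibration takes no time and is no camera call.
- job.job_done(): hands the job in, once; it reports no verdict.
The state is a dict: "time_s": time; "q": joint angles; "dq": joint speeds; "joint_torque": joint torques, N m; "ee_pos": TCP position; "tool_rot": TCP orientation; "ft_force": force on the tool from outside, world axes, zero at the start; "torque": the same for the moment, N m; "opening": finger opening in m.
Only numpy, scipy, OpenCV 4.12 (cv2) and the standard library are available. Lean on these libraries where they do the work, as an engineer would, in place of code of your own. Each camera call takes 0.05 s, during which the arm holds its last target.

## Working session

There is one attempt and no reset: what is moved stays moved. The work goes in short steps, Python scripts to look and compute and a tool call to move; the robot and the scene stay as the last step left them, time stands still between calls to the robot, and variables do not carry over. Pictures are saved under pics/ and viewed, and the job is handed in when it is done.

Besides the shell and the picture viewer there is one more tool, called after "Emit:" by a JSON object that holds its "op" and its "data". step_arm: Moves the arm, as the interface text tells. Its arguments: {"type":"object","properties":{"increments":{"type":"array"},"force":{"type":"number"}},"required":["increments"]}

```bash
mkdir -p pics; ls; python3 - <<'E'
from bench import sensors, optics
import cv2
for n in ["scene","side","wrist"]:
    im=optics.get_image(n); cv2.imwrite(f"pics/{n}0.png",im[:,:,::-1]); c=optics.calibration(n); print(n,{k:(v.tolist() if hasattr(v,'tolist') else v) for k,v in c.items()})
o=sensors.get_obs();print(o)
E
```

```text
pics
scene {'fov_y': 48.718946648246465, 'cx': 317.9649561518073, 'cy': 202.76561448516037, 'D': [-0.07650383976724966, 0.0, 0.0, 0.0, 0.0], 'R': [[-0.5577320351503768, 0.8299232167730622, -0.01274485104156252], [0.5131980264544876, 0.33273428980824693, -0.7911483287153052], [-0.6523517169520118, -0.44778939988219274, -0.6114915295757641]], 't': [0.3512620775051928, -0.2373025841553513, 1.7671551942368662]}
side {'fov_y': 46.802601770458075, 'cx': 308.9284307366976, 'cy': 202.37436384358594, 'D': [-0.0910455387428842, 0.0, 0.0, 0.0, 0.0], 'R': [[0.9959239257575987, -0.09010855186480772, 0.003997872484225917], [-0.058575542903503024, -0.6798389470284093, -0.7310184073447561], [0.0685889194923841, 0.7278045444926342, -0.6823460303531751]], 't': [-0.6139517976309407, 0.11753635121763183, 1.465506902870247]}
wrist {'fov_y': 65.19175881750076, 'cx': 318.26589951280556, 'cy': 194.5418374362071, 'D': [-0.0019028744756341969, 0.0, 0.0, 0.0, 0.0], 'tool_from_camera': [[-0.0015450683535350252, -0.971441258435113, -0.2372751444500348, 0.0690084794174349], [0.9999985296059613, -0.001324409208850
[... 234 characters left out ...]
379e+00,  1.30633715e-05,
        1.32067014e+00, -6.66132666e-02]), 'dq': array([ 0.00073182, -0.00182722, -0.00121427, -0.00175128,  0.00147099,
        0.00060513]), 'joint_torque': array([ 8.59637184e-04, -5.31959653e+01, -3.52820206e+01,  7.08000711e-02,
        2.36596452e-02, -1.07120184e-04]), 'ee_pos': array([0.21956101, 0.50408059, 0.20504164]), 'tool_rot': array([[-9.16801809e-01,  3.99342332e-01, -3.81562664e-04],
       [ 3.99342508e-01,  9.16801536e-01, -7.10025735e-04],
       [ 6.62739038e-05, -8.03327069e-04, -9.99999675e-01]]), 'ft_force': array([ 0.03756525, -0.5168268 , -0.13596132]), 'torque': array([ 0.02195414, -0.00487713,  0.05338626]), 'opening': 0.0939840541782548}
```

View pics/scene0.png

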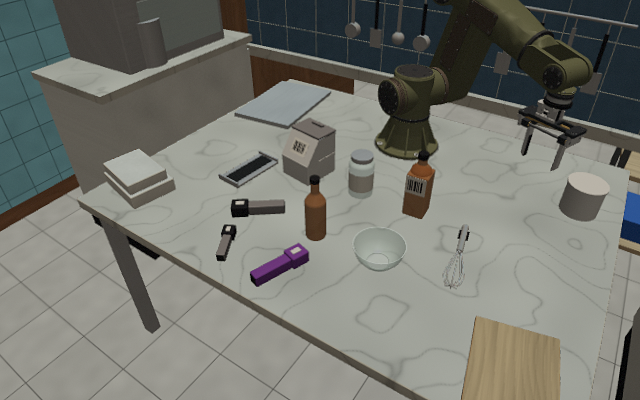

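View pics/side0.png

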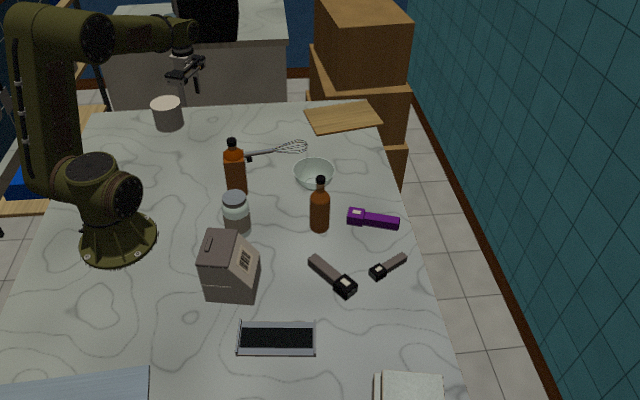

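View pics/wrist0.png

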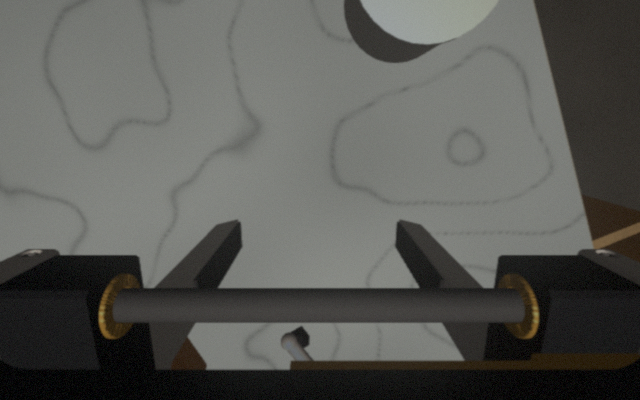

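Scanner candidates in the scene view are grey at (258,207), grey at (227,242) and purple at (280,264). The grey one at (258,207), which is (332,275) in the side view, looks like the larger grey one. I'll confirm that in enlarged crops.

```bash
python3 - <<'E'
import cv2
a=cv2.imread('pics/scene0.png');b=cv2.imread('pics/side0.png')
def crop(im,x0,y0,w,h,s,n): cv2.imwrite(n,cv2.resize(im[y0:y0+h,x0:x0+w],None,fx=s,fy=s,interpolation=cv2.INTER_CUBIC))
crop(a,200,110,130,100,6,'pics/c1.png')
crop(a,200,180,130,100,6,'pics/c1b.png')
crop(b,190,220,133,140,4,'pics/c2.png')
crop(b,290,190,130,120,5,'pics/c3.png')
crop(a,330,140,110,90,6,'pics/c4.png')
crop(b,190,130,130,120,5,'pics/c5.png')
E
```

```text
(no output)
```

View pics/c1.png

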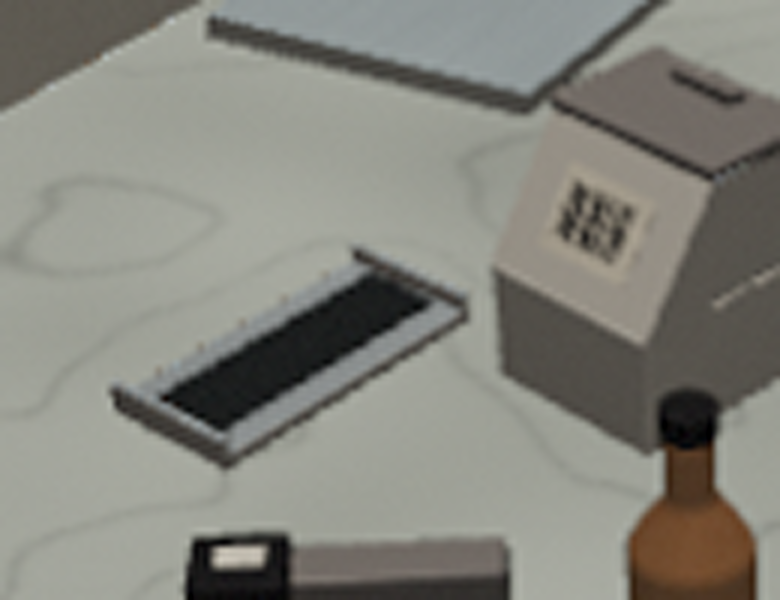

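View pics/c1b.png

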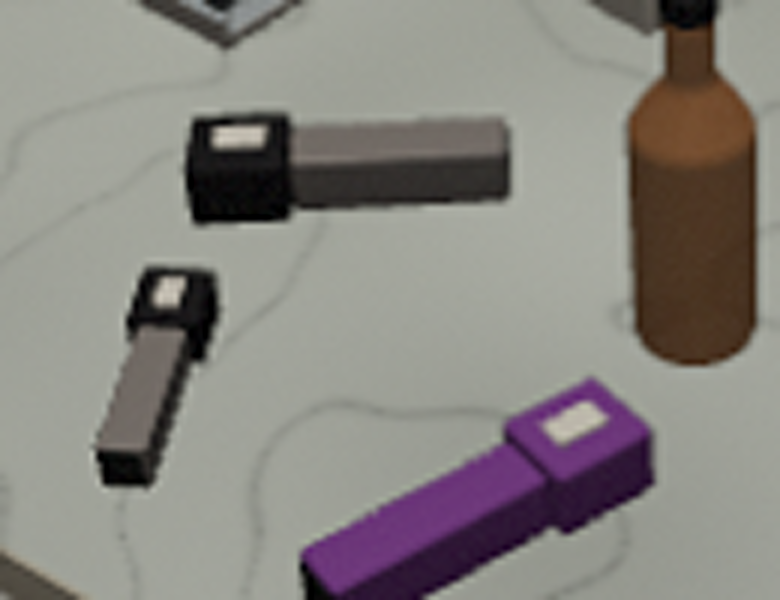

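View pics/c2.png

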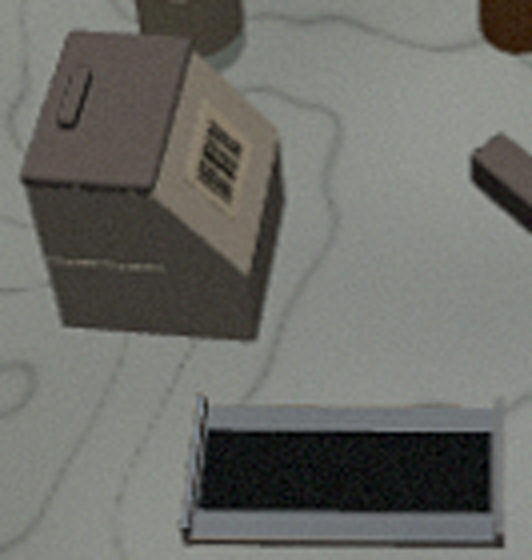

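View pics/c3.png

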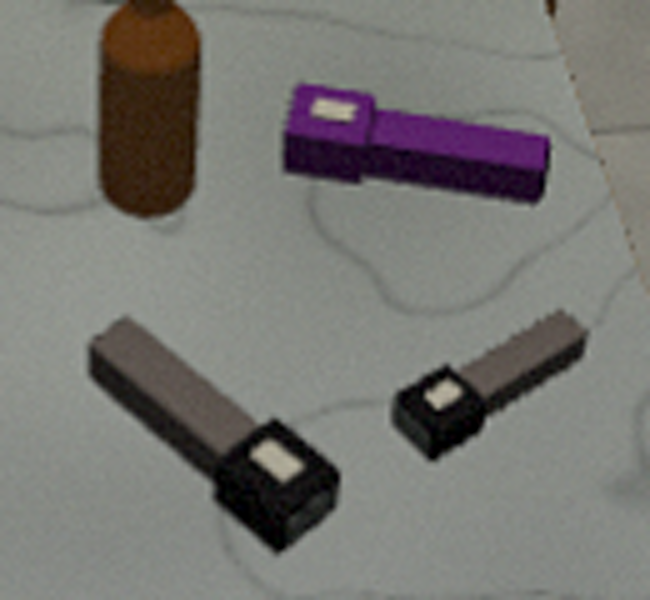

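View pics/c4.png

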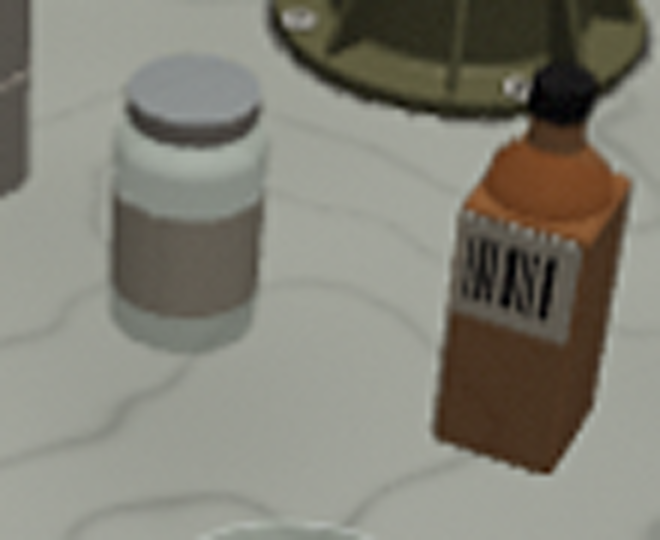

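View pics/c5.png

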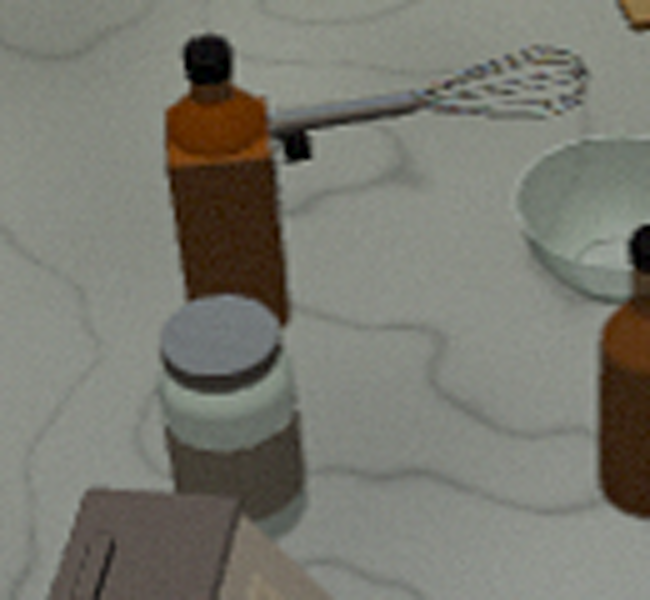

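```bash
cat > h.py <<'E'
import numpy as np, cv2
from scipy.optimize import least_squares
from bench import optics, sensors
def cam(n):
    c=optics.calibration(n); f=200/np.tan(np.radians(c['fov_y'])/2)
    K=np.array([[f,0,c['cx']],[0,f,c['cy']],[0,0,1.]]); return c,K,np.array(c['D'],float)
def proj(n,X):
    c,K,D=cam(n); return cv2.projectPoints(np.asarray(X,float).reshape(-1,3),cv2.Rodrigues(np.array(c['R']))[0],np.array(c['t'],float),K,D)[0].reshape(-1,2)
def full(off,s,p): return (np.array(p,float)+.5)/s-.5+np.array(off)
def tri(obs):  # {cam:px}
    f=lambda X: np.concatenate([proj(n,X)[0]-p for n,p in obs.items()])
    r=least_squares(f,[.5,0,.1]); return r.x, r.fun
def zpt(n,px,z):
    r=least_squares(lambda a: proj(n,[a[0],a[1],z])[0]-px,[.5,0]); return r.x
def fit(obs,x0):  # obs: list (cam, model mm, px)
    M=np.array([o[1] for o in obs])/1000.; P=np.array([o[2] for o in obs]); N=np.array([o[0] for o in obs])
    def f(a):
        c,s=np.cos(a[2]),np.sin(a[2]); X=M@np.array([[c,-s,0],[s,c,0],[0,0,1]]).T+[a[0],a[1],0]
        return np.concatenate([(proj(n,X[N==n])-P[N==n]).ravel() for n in set(N)])
    r=least_squares(f,x0,loss='soft_l1'); return r.x,np.round(f(r.x).reshape(-1,2),1)
E
cat > m.py <<'E'
from h import *
def S(off,s,n,d): return [(n,m,full(off,s,p)) for m,p in d]
scan=S((200,180),6,'scene',[((85,25,40),(190,153)),((85,-25,40),(195,118)),((30,-25,40),(288,115)),((85,25,0),(196,222)),((30,25,0),(290,217)),((-85,17,36),(509,152)),((-85,-17,36),(503,119)),((-85,17,0),(510,198))])+\
 S((290,190),5,'side',[((85,25,40),(340,475)),((85,-25,40),(279,515)),((30,25,40),(277,420)),((30,-25,40),(216,477)),((85,-25,0),(279,552)),((-85,17,36),(125,317)),((-85,-17,36),(90,345)),((-85,-17,0),(92,372))])
rest=S((200,110),6,'scene',[((103,-50,22),(113,390)),((103,50,22),(228,445)),((103,50,0),(228,468)),((-103,-50,22),(355,250)),((-103,50,22),(467,300)),((-103,50,0),(465,318))])+\
 S((190,220),4,'side',[((-103,50,22),(205,398)),((-103,-50,22),(185,528)),((-103,-50,0),(185,543)),((103,50,22),(502,400)),((103,-50,22),(503,530)),((103,-50,0),(503,545))])
bin_=S((200,110),6,'scene',[((42,0,120),(597,222)),((70,-65,80),(497,268)),((70,65,80),(645,345)),((70,-65,0),(503,375)),((70,65,0),(648,450))])+\
 S((190,220),4,'side',[((42,0,120),(220,162)),((70,-65,80),(248,272)),((70,65,80),(280,140)),((70,-65,0),(257,340)),((-70,-65,0),(65,326))])
bot=S((330,140),6,'scene',[((35,35,0),(545,472)),((35,-35,0),(437,437)),((-35,35,0),(597,405)),((36,31,90),(565,343)),((36,-31,90),(450,308)),((36,-31,150),(463,215)),((36,31,150),(580,247))])+\
 S((190,130),5,'side',[((35,-35,0),(287,325)),((-35,-35,155),(167,162)),((35,-35,155),(272,157)),((35,35,155),(267,97))])
for n,o,x0 in [('scan',scan,[.7,-.1,-.7]),('rest',rest,[.6,-.3,0]),('bin',bin_,[.5,-.1,0]),('bottle',bot,[.4,.2,.3])]:
    x,r=fit(o,x0); print(n,np.round(x[:2],4),np.degrees(x[2]).round(1)); print(r.tolist())
jar=tri({'scene':full((330,140),6,(193,92)),'side':full((190,130),5,(222,337))});print('jar',jar)
print('bowl',tri({'scene':(379,246),'side':(315,172)}))
print('rb',tri({'scene':full((200,110),6,(687,405)),'side':(320,181)}))
print('whisk',zpt('scene',(463,228),.03),zpt('scene',(452,285),.03), zpt('side',(247,158),.03),zpt('side',(306,147),.03))
E
python3 m.py
```

```text
scan [ 0.6593 -0.2154] -53.1
[[0.4, -1.1], [0.1, 0.7], [-0.9, -1.5], [-1.2, -3.6], [-0.8, 1.7], [0.3, -1.2], [-1.1, -1.0], [-1.5, 1.3], [-2.0, 2.9], [-1.2, -0.8], [0.3, -1.0], [-1.3, 1.2], [0.2, 1.3], [-1.1, 0.3], [0.0, -0.7], [-0.6, 1.4]]
rest [ 0.4943 -0.3991] -5.0
[[-2.3, -1.3], [-1.3, -0.1], [-0.4, 0.4], [0.2, -1.6], [0.5, -0.3], [0.4, 0.2], [-1.0, -0.6], [-1.1, 0.1], [-0.3, 1.4], [-0.5, -1.0], [-0.2, -0.9], [0.5, 1.0]]
bin [ 0.3777 -0.2114] -10.0
[[-0.5, -1.2], [-0.2, 0.3], [-0.5, -3.3], [-0.1, 0.4], [-0.9, 0.0], [-0.1, 1.0], [-1.5, -0.2], [-0.2, 0.5], [-1.1, 0.7], [-0.1, 2.3]]
bottle [0.3771 0.2076] 4.0
[[0.2, 0.4], [-1.2, 0.2], [-0.9, -0.9], [-1.0, -1.4], [0.7, 1.7], [-2.0, 0.8], [-0.8, 0.9], [-0.1, 0.3], [-0.1, 0.3], [-0.2, -0.3], [0.0, 0.1]]
jar (array([0.38717328, 0.0072209 , 0.14726419]), array([-0.51870174,  0.46441594, -0.45904784, -0.46881623]))
bowl (array([0.65243501, 0.21424549, 0.06075973]), array([-1.06829636,  0.80487245, -1.30595162, -1.11399502]))
rb (array([ 0.64455026, -0.0039454 ,  0.20342979]), array([-1.20227373,  0.86891014, -1.23011281, -0.9992955 ]))
whisk [0.41141881 0.37710535] [0.64558055 0.43019315] [0.41490079 0.34953166] [0.64114933 0.39948014]
```

The scanner is the larger one with the black head and grey handle: scene (258,207), side (332,275). The small grey one and the purple one are the look-alikes. All the poses fit to about 1 px. I'll write a planning helper, then move up and across.

```bash
cat > p.py <<'E'
import numpy as np,sys
from scipy.spatial.transform import Rotation as Ro, Slerp
from bench import sensors
def pose_tool(grip,beam_yaw,pitch=0,opp=True):
    """scanner yaw (deg), nose-down pitch; returns tool R"""
    b=np.radians(beam_yaw);f=np.radians(pitch)
    bx=np.array([np.cos(f)*np.cos(b),np.cos(f)*np.sin(b),-np.sin(f)]); by=np.array([-np.sin(b),np.cos(b),0]); bz=np.cross(bx,by)
    tx=-bx if opp else bx
    return np.column_stack([tx,np.cross(-bz,tx),-bz])
def plan(p,R,n,hand):
    o=sensors.get_obs(); p0,R0=o['ee_pos'],o['tool_rot']
    rv=Ro.from_matrix(R0.T@R).as_rotvec(); c,A=p0.copy(),R0.copy()
    for i in range(n):
        t=(i+1)/n; pt=p0+(p-p0)*t; Rt=R0@Ro.from_rotvec(rv*t).as_matrix()
        d=np.round(A.T@(pt-c)*100,2); w=np.round(np.degrees(Ro.from_matrix(A.T@Rt).as_rotvec()),2)
        print([w.tolist(),d.tolist(),hand]); c=c+A@d/100; A=A@Ro.from_rotvec(np.radians(w)).as_matrix()
def st():
    o=sensors.get_obs(); print('t',round(o['time_s'],2),'p',o['ee_pos'].round(4),'q',o['q'].round(2),'F',o['ft_force'].round(1),'open',round(o['opening'],4)); return o
E
python3 - <<'E'
from p import *
o=st(); R=pose_tool(None,-53.1); print(R)
plan(np.array([.22,.504,.32]),o['tool_rot'],3,1)
plan(np.array([.655,-.21,.32])+np.array([0,0,-.115]),R,22,1)
E
```

```text
t 0.15 p [0.2196 0.5041 0.205 ] q [ 1.09  0.3   1.52  0.    1.32 -0.07] F [ 0.  -0.5 -0.1] open 0.094
[[-0.60042023  0.79968466 -0.        ]
 [ 0.79968466  0.60042023  0.        ]
 [ 0.          0.         -1.        ]]
[[0.0, 0.0, 0.0], [-0.01, 0.0, -3.83], 1]
[[0.0, 0.0, 0.0], [-0.02, 0.0, -3.83], 1]
[[0.0, 0.0, 0.0], [-0.01, 0.0, -3.84], 1]
[[-0.0, 0.0, 1.34], [-3.11, -2.19, 0.0], 1]
[[-0.0, 0.0, 1.35], [-3.16, -2.11, 0.0], 1]
[[-0.01, 0.0, 1.34], [-3.21, -2.03, 0.01], 1]
[[0.0, 0.0, 1.35], [-3.26, -1.97, -0.0], 1]
[[-0.0, 0.0, 1.34], [-3.3, -1.88, -0.0], 1]
[[-0.0, 0.0, 1.34], [-3.35, -1.81, -0.0], 1]
[[-0.0, 0.0, 1.35], [-3.38, -1.72, 0.0], 1]
[[-0.01, 0.0, 1.34], [-3.43, -1.65, 0.0], 1]
[[0.0, 0.0, 1.34], [-3.46, -1.57, 0.0], 1]
[[-0.0, 0.0, 1.35], [-3.5, -1.48, 0.0], 1]
[[-0.0, 0.0, 1.34], [-3.54, -1.41, 0.01], 1]
[[-0.0, 0.0, 1.35], [-3.56, -1.32, -0.0], 1]
[[-0.01, 0.01, 1.34], [-3.6, -1.23, -0.0], 1]
[[0.0, -0.0, 1.34], [-3.62, -1.15, -0.0], 1]
[[-0.0, -0.0, 1.35], [-3.65, -1.07, -0.0], 1]
[[-0.0, -0.0, 1.34], [-3.67, -0.98, -0.0], 1]
[[-0.01, -0.0, 1.34], [-3.7, -0.89, -0.0], 1]
[[0.0, -0.0, 1.35], [-3.71, -0.81, -0.0], 1]
[[0.0, -0.0, 1.34], [-3.73, -0.71, -0.0], 1]
[[-0.0, -0.0, 1.35], [-3.75, -0.64, -0.0], 1]
[[-0.0, -0.0, 1.34], [-3.77, -0.54, -0.0], 1]
[[-0.01, -0.0, 1.34], [-3.77, -0.45, -0.0], 1]
```

Emit:
{"op": "step_arm", "data": {"increments": [[[0, 0, 0], [0, 0, -4], 1], [[0, 0, 0], [0, 0, -4], 1], [[0, 0, 0], [0, 0, -4], 1]]}}

```text
time_s: 0.45
ee_pos: [0.2188, 0.5025, 0.3222]
tool_rot: [[-0.917, 0.399, -0.006], [0.399, 0.917, -0.012], [0.001, -0.014, -1.0]]
ft_force: [-0.8, 0.7, 0.2]
opening: 0.0941
```

Emit:
{"op": "step_arm", "data": {"increments": [[[0, 0, 1.5], [-3.1, -2.2, 0], 1], [[0, 0, 1.5], [-3.2, -2.1, 0], 1], [[0, 0, 1.5], [-3.2, -2.0, 0], 1], [[0, 0, 1.5], [-3.3, -2.0, 0], 1], [[0, 0, 1.5], [-3.3, -1.9, 0], 1]]}}

```text
time_s: 0.95
ee_pos: [0.3185, 0.3373, 0.3279]
tool_rot: [[-0.858, 0.514, -0.002], [0.514, 0.858, -0.005], [-0.001, -0.006, -1.0]]
ft_force: [0.3, 1.0, 0.2]
opening: 0.0944
```

Emit:
{"op": "step_arm", "data": {"increments": [[[0, 0, 1.5], [-3.4, -1.8, 0], 1], [[0, 0, 1.5], [-3.4, -1.7, 0], 1], [[0, 0, 1.5], [-3.4, -1.7, 0], 1], [[0, 0, 1.5], [-3.5, -1.6, 0], 1], [[0, 0, 1.5], [-3.5, -1.5, 0], 1]]}}

```text
time_s: 1.45
ee_pos: [0.4168, 0.1646, 0.3282]
tool_rot: [[-0.78, 0.625, -0.003], [0.625, 0.78, -0.005], [-0.001, -0.006, -1.0]]
ft_force: [0.1, -0.1, -0.2]
opening: 0.0939
```

```bash
python3 - <<'E'
from p import *
o=st(); R=pose_tool(None,-53.1)
plan(np.array([.655,-.21,.20]),R,12,1)
E
```

```text
t 1.45 p [0.4168 0.1646 0.3282] q [ 0.3   0.    1.58 -0.    1.56 -0.6 ] F [ 0.1 -0.1 -0.2] open 0.0939
[[-0.03, 0.01, 1.2], [-3.5, -1.19, 1.08], 1]
[[-0.02, 0.01, 1.2], [-3.52, -1.11, 1.08], 1]
[[-0.03, 0.01, 1.2], [-3.55, -1.05, 1.08], 1]
[[-0.03, 0.01, 1.2], [-3.57, -0.96, 1.07], 1]
[[-0.03, 0.01, 1.19], [-3.59, -0.9, 1.08], 1]
[[-0.02, 0.01, 1.2], [-3.6, -0.82, 1.07], 1]
[[-0.03, 0.01, 1.2], [-3.63, -0.74, 1.08], 1]
[[-0.03, 0.01, 1.2], [-3.63, -0.67, 1.07], 1]
[[-0.03, 0.01, 1.2], [-3.65, -0.59, 1.07], 1]
[[-0.02, 0.01, 1.2], [-3.67, -0.52, 1.07], 1]
[[-0.03, 0.01, 1.2], [-3.67, -0.44, 1.07], 1]
[[-0.03, 0.01, 1.2], [-3.68, -0.36, 1.07], 1]
```

Emit:
{"op": "step_arm", "data": {"increments": [[[0, 0, 1.2], [-3.5, -1.2, 0], 1], [[0, 0, 1.2], [-3.5, -1.1, 0], 1], [[0, 0, 1.2], [-3.5, -1.0, 0], 1], [[0, 0, 1.2], [-3.6, -1.0, 0], 1], [[0, 0, 1.2], [-3.6, -0.9, 0], 1]]}}

```text
time_s: 1.95
ee_pos: [0.5182, 0.0009, 0.3285]
tool_rot: [[-0.707, 0.707, -0.003], [0.707, 0.707, -0.005], [-0.002, -0.006, -1.0]]
ft_force: [-0.2, 0.5, 1.2]
opening: 0.094
```

Emit:
{"op": "step_arm", "data": {"increments": [[[0, 0, 1.2], [-3.6, -0.8, 0], 1], [[0, 0, 1.2], [-3.6, -0.7, 0], 1], [[0, 0, 1.2], [-3.6, -0.7, 2], 1], [[0, 0, 1.2], [-3.6, -0.6, 2], 1], [[0, 0, 1.2], [-3.6, -0.5, 3], 1]]}}

```text
time_s: 2.45
ee_pos: [0.6193, -0.1624, 0.26]
tool_rot: [[-0.625, 0.781, 0.002], [0.781, 0.625, -0.007], [-0.007, -0.002, -1.0]]
ft_force: [0.6, 0.9, -0.3]
opening: 0.0937
```

```bash
python3 - <<'E'
from p import *
o=st(); R=pose_tool(None,-53.1)
plan(np.array([.655,-.21,.17]),R,4,1)
E
```

```text
t 2.45 p [ 0.6193 -0.1624  0.26  ] q [-0.31  0.47  1.16 -0.01  1.51 -0.99] F [ 0.6  0.9 -0.3] open 0.0937
[[-0.03, 0.1, 0.45], [-1.47, -0.04, 2.26], 1]
[[-0.03, 0.09, 0.44], [-1.48, -0.03, 2.26], 1]
[[-0.03, 0.1, 0.45], [-1.48, -0.02, 2.26], 1]
[[-0.03, 0.1, 0.44], [-1.48, -0.01, 2.25], 1]
```

Emit:
{"op": "step_arm", "data": {"increments": [[[0, 0.1, 0.5], [-1.5, 0, 2.2], 1], [[0, 0.1, 0.5], [-1.5, 0, 2.2], 1], [[0, 0.1, 0.4], [-1.5, 0, 2.2], 1], [[0, 0.1, 0.4], [-1.5, 0, 2.2], 1], [[0, 0, 0], [0, 0, 0], 1]]}}

```text
time_s: 2.95
ee_pos: [0.6558, -0.216, 0.1602]
tool_rot: [[-0.595, 0.804, -0.013], [0.804, 0.595, 0.003], [0.01, -0.009, -1.0]]
ft_force: [0.2, 0.9, -0.2]
opening: 0.094
```

```bash
python3 - <<'E'
from p import *
from h import *
o=st(); im=optics.get_image('wrist'); cv2.imwrite('pics/w1.png',im[:,:,::-1])
# overlay predicted scanner
c,K,D=cam('wrist'); T=np.array(c['tool_from_camera'])
def wproj(X):
    Xt=(np.asarray(X)-o['ee_pos'])@o['tool_rot']; Xc=(Xt-T[:3,3])@T[:3,:3]; return cv2.projectPoints(Xc,np.zeros(3),np.zeros(3),K,D)[0].reshape(-1,2)
a=np.radians(-53.1);M=np.array([[85,25,40],[85,-25,40],[30,-25,40],[30,25,40],[30,17,36],[30,-17,36],[-85,-17,36],[-85,17,36]])/1e3
X=M@np.array([[np.cos(a),-np.sin(a),0],[np.sin(a),np.cos(a),0],[0,0,1]]).T+[.6593,-.2154,0]
P=wproj(X);print(P.round())
v=im[:,:,::-1].copy()
for g in (P[:4],P[4:]): cv2.polylines(v,[g.round().astype(np.int32)],True,(0,0,255),1)
cv2.imwrite('pics/w1o.png',v)
E
```

```text
t 2.95 p [ 0.6558 -0.216   0.1602] q [-0.37  0.66  1.1  -0.    1.39 -1.01] F [ 0.2  0.9 -0.2] open 0.094
[[346. 273.]
 [299. 273.]
 [297. 223.]
 [347. 223.]
 [339. 222.]
 [305. 222.]
 [303. 104.]
 [340. 104.]]
```

View pics/w1o.png

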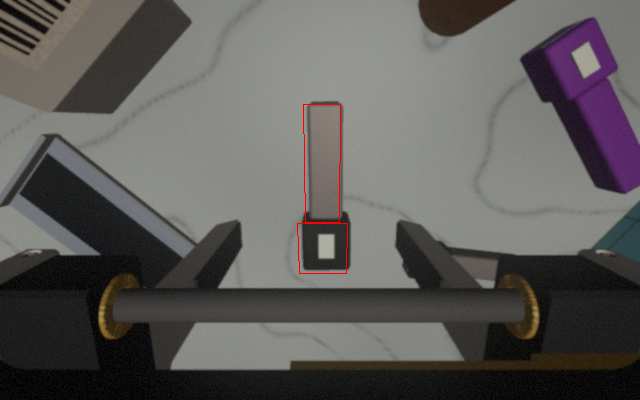

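```bash
python3 - <<'E'
import cv2
a=cv2.imread('pics/w1.png')
cv2.imwrite('pics/w1c.png',cv2.resize(a[90:290,270:380],None,fx=3,fy=3,interpolation=cv2.INTER_CUBIC))
E
```

```text
(no output)
```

View pics/w1c.png

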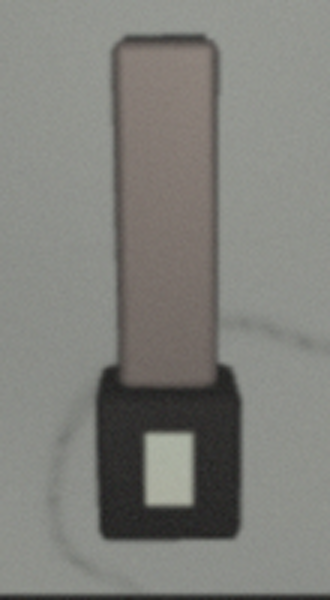

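```bash
python3 - <<'E'
from p import *
from h import *
o=dict(ee_pos=np.array([.6558,-.216,.1602]),tool_rot=sensors.get_obs()['tool_rot'])
c,K,D=cam('wrist'); T=np.array(c['tool_from_camera'])
def wproj(X):
    Xt=(np.asarray(X)-o['ee_pos'])@o['tool_rot']; Xc=(Xt-T[:3,3])@T[:3,:3]; return cv2.projectPoints(Xc,np.zeros(3),np.zeros(3),K,D)[0].reshape(-1,2)
M=np.array([[85,25,40],[85,-25,40],[-85,17,36],[-85,-17,36],[30,17,36],[30,-17,36]])/1e3
P=np.array([[350,267.5],[303.7,268.3],[342.3,104],[307.7,104],[342.3,218],[310,218]])
def f(a):
    s,k=np.sin(a[2]),np.cos(a[2]); return (wproj(M@np.array([[k,-s,0],[s,k,0],[0,0,1]]).T+[a[0],a[1],0])-P).ravel()
r=least_squares(f,[.659,-.215,-.92]);print(r.x,np.degrees(r.x[2]),r.fun.round(1))
R=pose_tool(None,np.degrees(r.x[2]))
plan(np.array([r.x[0],r.x[1],.06]),R,5,1)
E
```

```text
[ 0.66114733 -0.21098429 -0.91867935] -52.63644935934855 [ 0.8  2.7 -0.8  2.5  0.9 -3.2 -1.  -2.6  0.6  0.8 -0.5  1.2]
[[-0.08, -0.09, -0.16], [-0.01, 0.15, 2.05], 1]
[[-0.08, -0.09, -0.17], [0.0, 0.15, 2.04], 1]
[[-0.08, -0.09, -0.16], [0.0, 0.14, 2.05], 1]
[[-0.09, -0.08, -0.17], [0.01, 0.14, 2.05], 1]
[[-0.08, -0.09, -0.16], [0.0, 0.14, 2.04], 1]
```

Emit:
{"op": "step_arm", "data": {"increments": [[[-0.1, -0.1, -0.2], [0, 0.1, 2], 1], [[-0.1, -0.1, -0.2], [0, 0.1, 2], 1], [[-0.1, -0.1, -0.2], [0, 0.1, 2], 1], [[-0.1, -0.1, -0.1], [0, 0.1, 2], 1], [[0, 0, 0], [0, 0, 0], 1]]}}

```text
time_s: 3.5
ee_pos: [0.6607, -0.2103, 0.0897]
tool_rot: [[-0.608, 0.794, 0.01], [0.794, 0.608, -0.003], [-0.008, 0.006, -1.0]]
ft_force: [0.3, 0.6, 0.7]
opening: 0.0938
```

```bash
python3 - <<'E'
from p import *
o=st(); plan(np.array([.660,-.213,.005]),pose_tool(None,-52.8),5,1)
E
```

```text
t 3.5 p [ 0.6607 -0.2103  0.0897] q [-0.36  0.72  1.18  0.    1.24 -1.02] F [0.3 0.6 0.7] open 0.0938
[[0.07, 0.1, 0.05], [-0.02, -0.05, 1.69], 1]
[[0.07, 0.09, 0.05], [-0.02, -0.05, 1.7], 1]
[[0.06, 0.1, 0.05], [-0.03, -0.05, 1.69], 1]
[[0.07, 0.09, 0.05], [-0.03, -0.05, 1.7], 1]
[[0.07, 0.1, 0.05], [-0.03, -0.04, 1.69], 1]
```

Emit:
{"op": "step_arm", "data": {"increments": [[[0.1, 0.1, 0], [0, 0, 1.8], 1], [[0.1, 0.1, 0], [0, -0.1, 1.8], 1], [[0.1, 0.1, 0], [0, 0, 1.8], 1], [[0, 0, 0], [0, 0, 1.4], 1], [[0, 0, 0], [0, 0, 0], 1]]}}

```text
time_s: 4.0
ee_pos: [0.6616, -0.2107, 0.0209]
tool_rot: [[-0.609, 0.793, 0.006], [0.793, 0.609, -0.004], [-0.007, 0.003, -1.0]]
ft_force: [0.4, -1.0, -0.3]
opening: 0.0941
```

```bash
python3 - <<'E'
from p import *
o=st(); plan(np.array([.660,-.213,.005]),pose_tool(None,-52.8),3,1)
E
```

```text
t 4.0 p [ 0.6616 -0.2107  0.0209] q [-0.36  0.8   1.21 -0.    1.13 -1.01] F [ 0.4 -1.  -0.3] open 0.0941
[[0.05, 0.13, 0.1], [-0.02, -0.09, 0.53], 1]
[[0.06, 0.13, 0.11], [-0.03, -0.09, 0.53], 1]
[[0.05, 0.13, 0.1], [-0.03, -0.09, 0.53], 1]
```

Emit:
{"op": "step_arm", "data": {"increments": [[[0, 0.1, 0.1], [0, -0.1, 0.6], 1], [[0, 0.1, 0.1], [0, -0.1, 0.6], 1], [[0, 0.1, 0.1], [0, 0, 0.4], 1], [[0, 0, 0], [0, 0, 0], 1], [[0, 0, 0], [0, 0, 0], 1]]}}

```text
time_s: 4.5
ee_pos: [0.6606, -0.2126, 0.0044]
tool_rot: [[-0.604, 0.797, 0.004], [0.797, 0.604, 0.0], [-0.002, 0.004, -1.0]]
ft_force: [1.1, 0.5, 0.6]
opening: 0.0938
```

Emit:
{"op": "step_arm", "data": {"increments": [[[0, 0, 0], [0, 0, 0], -0.2], [[0, 0, 0], [0, 0, 0], -0.5], [[0, 0, 0], [0, 0, 0], -0.7], [[0, 0, 0], [0, 0, 0], -0.7], [[0, 0, 0], [0, 0, 0], -0.7]], "force": 30}}

```text
time_s: 5.0
ee_pos: [0.6611, -0.2127, 0.0057]
tool_rot: [[-0.604, 0.797, 0.006], [0.797, 0.604, -0.0], [-0.004, 0.005, -1.0]]
ft_force: [0.3, -0.1, -0.6]
opening: 0.0573
```

Emit:
{"op": "step_arm", "data": {"increments": [[[0, 0, 0], [0, 0, 0], -1], [[0, 0, 0], [0, 0, 0], -1], [[0, 0, 0], [0, 0, 0], -1]], "force": 30}}

```text
time_s: 5.3
ee_pos: [0.6612, -0.2126, 0.0058]
tool_rot: [[-0.604, 0.797, 0.006], [0.797, 0.604, -0.0], [-0.004, 0.005, -1.0]]
ft_force: [0.4, 2.2, 3.8]
opening: 0.0336
```

```bash
python3 - <<'E'
from p import *
from h import *
o=st(); print(o['tool_rot'].round(3))
cv2.imwrite('pics/w2.png',optics.get_image('wrist')[:,:,::-1])
E
```

```text
t 5.3 p [ 0.6612 -0.2126  0.0058] q [-0.36  0.82  1.21  0.    1.11 -1.01] F [0.4 2.2 3.8] open 0.0336
[[-0.604  0.797  0.006]
 [ 0.797  0.604 -0.   ]
 [-0.004  0.005 -1.   ]]
```

View pics/w2.png

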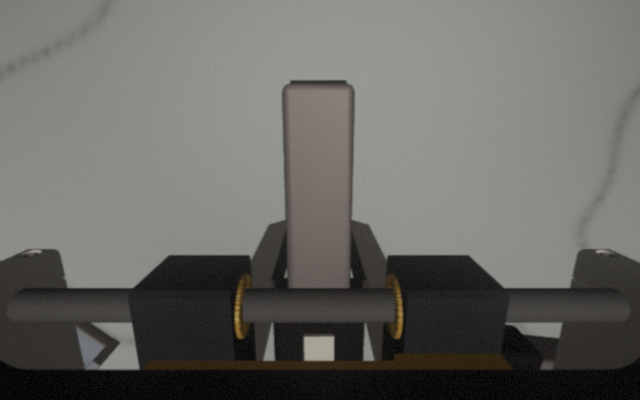

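Gripped: the opening is 33.6 mm and the handle runs straight along the tool (centre column about 319, rear edge at row 85). Next I'll lift.

Emit:
{"op": "step_arm", "data": {"increments": [[[0, 0, 0], [0, 0, -2], -1], [[0, 0, 0], [0, 0, -4], -1], [[0, 0, 0], [0, 0, -5], -1], [[0, 0, 0], [0, 0, -5], -1], [[0, 0, 0], [0, 0, -5], -1]]}}

```text
time_s: 5.85
ee_pos: [0.6564, -0.2113, 0.2104]
tool_rot: [[-0.604, 0.797, -0.013], [0.797, 0.604, 0.007], [0.013, -0.006, -1.0]]
ft_force: [-0.5, -0.5, -2.0]
opening: 0.0336
```

Emit:
{"op": "step_arm", "data": {"increments": [[[0, 0, 0], [0, 0, -5], -1], [[0, 0, 0], [0, 0, -4], -1], [[0, 0, 0], [0, 0, -1], -1], [[0, 0, 0], [0, 0, 0], -1]]}}

```text
time_s: 6.25
ee_pos: [0.6576, -0.2119, 0.3188]
tool_rot: [[-0.604, 0.797, -0.005], [0.797, 0.604, 0.004], [0.006, -0.002, -1.0]]
ft_force: [-0.6, 0.2, -3.8]
opening: 0.0339
```

```bash
python3 - <<'E'
from p import *
from h import *
o=st()
cv2.imwrite('pics/w3.png',optics.get_image('wrist')[:,:,::-1])
c,K,D=cam('wrist'); T=np.array(c['tool_from_camera'])
# rear top edge, tool z = -(0.036-0.0058); solve x from row 85
u=cv2.undistortPoints(np.array([[[318.5,85.]]]),K,D)[0,0]; ray=T[:3,:3]@[u[0],u[1],1]; z=-(.036-.0058); s=(z-T[2,3])/ray[2]; print('rear top in tool',T[:3,3]+s*ray)
R=pose_tool(None,184); plan(np.array([.61,.215,.32]),R,18,-1)
E
```

```text
t 6.25 p [ 0.6576 -0.2119  0.3188] q [-0.37  0.61  0.83  0.    1.71 -1.01] F [-0.6  0.2 -3.8] open 0.0339
rear top in tool [ 0.08406651  0.00097048 -0.0302    ]
[[-0.03, -0.01, 6.84], [2.05, 1.22, 0.0], -1]
[[-0.03, -0.0, 6.85], [2.18, 0.97, 0.0], -1]
[[-0.03, -0.01, 6.84], [2.28, 0.71, 0.0], -1]
[[-0.03, -0.0, 6.84], [2.35, 0.42, 0.0], -1]
[[-0.02, -0.01, 6.84], [2.38, 0.14, 0.0], -1]
[[-0.03, -0.0, 6.85], [2.38, -0.14, 0.0], -1]
[[-0.03, -0.01, 6.84], [2.35, -0.42, 0.0], -1]
[[-0.03, -0.0, 6.84], [2.28, -0.7, 0.0], -1]
[[-0.03, -0.01, 6.84], [2.18, -0.97, 0.0], -1]
[[-0.03, -0.0, 6.85], [2.05, -1.22, -0.0], -1]
[[-0.03, -0.01, 6.84], [1.89, -1.46, -0.0], -1]
[[-0.03, -0.01, 6.84], [1.71, -1.67, -0.01], -1]
[[-0.03, -0.0, 6.84], [1.49, -1.86, -0.0], -1]
[[-0.03, -0.01, 6.85], [1.26, -2.03, -0.01], -1]
[[-0.03, -0.0, 6.84], [1.01, -2.16, -0.01], -1]
[[-0.03, -0.01, 6.84], [0.74, -2.27, -0.0], -1]
[[-0.02, -0.0, 6.84], [0.47, -2.34, -0.01], -1]
[[-0.03, -0.01, 6.85], [0.19, -2.38, -0.01], -1]
```

View pics/w3.png

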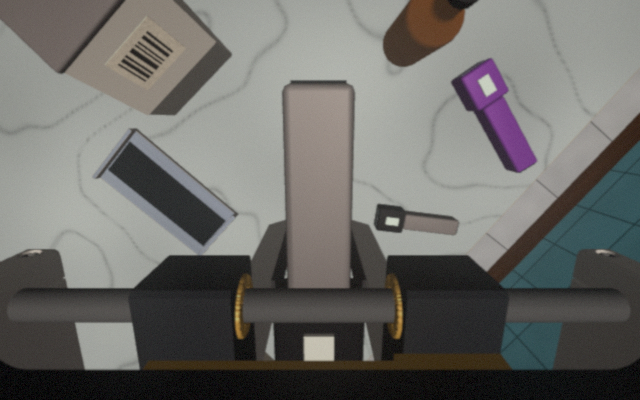

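The scanner hasn't slipped in the hand. Next I'll carry and turn it above the bottle tops.

Emit:
{"op": "step_arm", "data": {"increments": [[[0, 0, 6], [2, 1.2, 0], -1], [[0, 0, 7], [2.2, 1, 0], -1], [[0, 0, 7], [2.3, 0.7, 0], -1], [[0, 0, 7], [2.4, 0.4, 0], -1], [[0, 0, 7], [2.4, 0.1, 0], -1]]}}

```text
time_s: 6.8
ee_pos: [0.6407, -0.0916, 0.3019]
tool_rot: [[-0.03, 0.999, -0.027], [0.999, 0.031, 0.01], [0.01, -0.027, -1.0]]
ft_force: [-0.0, -0.0, -2.5]
opening: 0.034
```

Emit:
{"op": "step_arm", "data": {"increments": [[[0, 0, 7], [2.4, -0.1, 0], -1], [[0, 0, 7], [2.4, -0.4, 0], -1], [[0, 0, 7], [2.3, -0.7, 0], -1], [[0, 0, 7], [2.2, -1, 0], -1], [[0, 0, 7], [2, -1.2, 0], -1]]}}

```text
time_s: 7.3
ee_pos: [0.6285, 0.0332, 0.2872]
tool_rot: [[0.57, 0.82, -0.049], [0.822, -0.57, 0.012], [-0.019, -0.047, -0.999]]
ft_force: [0.0, 0.1, -2.9]
opening: 0.0338
```

```bash
python3 - <<'E'
from p import *
o=st(); plan(np.array([.61,.215,.32]),pose_tool(None,184),9,-1)
E
```

```text
t 7.3 p [0.6285 0.0332 0.2872] q [-0.01  0.47  1.1   0.01  1.62  0.6 ] F [ 0.   0.1 -2.9] open 0.0338
[[-0.23, 0.24, 5.69], [1.54, -1.34, -0.33], -1]
[[-0.22, 0.25, 5.69], [1.39, -1.48, -0.33], -1]
[[-0.23, 0.24, 5.69], [1.25, -1.61, -0.33], -1]
[[-0.22, 0.25, 5.69], [1.08, -1.73, -0.33], -1]
[[-0.23, 0.24, 5.69], [0.9, -1.82, -0.34], -1]
[[-0.23, 0.25, 5.69], [0.72, -1.9, -0.33], -1]
[[-0.22, 0.24, 5.69], [0.54, -1.96, -0.35], -1]
[[-0.23, 0.24, 5.69], [0.33, -2.01, -0.35], -1]
[[-0.23, 0.25, 5.69], [0.14, -2.03, -0.35], -1]
```

Emit:
{"op": "step_arm", "data": {"increments": [[[-0.2, 0.2, 5.7], [1.5, -1.3, -0.3], -1], [[-0.2, 0.2, 5.7], [1.4, -1.5, -0.3], -1], [[-0.2, 0.2, 5.7], [1.2, -1.6, -0.3], -1], [[-0.2, 0.2, 5.7], [1.1, -1.7, -0.3], -1], [[-0.2, 0.2, 5.7], [0.9, -1.8, -0.3], -1]]}}

```text
time_s: 7.8
ee_pos: [0.6154, 0.1378, 0.2875]
tool_rot: [[0.902, 0.429, -0.047], [0.43, -0.903, 0.008], [-0.039, -0.027, -0.999]]
ft_force: [-0.1, 0.8, -2.5]
opening: 0.0334
```

Emit:
{"op": "step_arm", "data": {"increments": [[[-0.2, 0.2, 5.7], [0.7, -1.9, -0.3], -1], [[-0.2, 0.2, 5.7], [0.5, -2, -0.3], -1], [[-0.2, 0.2, 5.7], [0.3, -2, -0.3], -1], [[-0.2, 0.2, 5.7], [0.1, -2, -0.3], -1], [[0, 0, 0], [0, 0, 0], -1]]}}

```text
time_s: 8.3
ee_pos: [0.6048, 0.2234, 0.2846]
tool_rot: [[0.998, 0.029, -0.051], [0.029, -1.0, -0.008], [-0.051, 0.007, -0.999]]
ft_force: [-0.2, 0.2, -3.0]
opening: 0.0337
```

```bash
python3 - <<'E'
from p import *
o=st(); b=np.array([.3771,.2076]); a=np.radians(4); n=np.array([np.cos(a),np.sin(a)])
g=b+n*(.036+.1+.085); print(g)
plan(np.array([*g,.1058]),pose_tool(None,184),8,-1)
E
```

```text
t 8.3 p [0.6048 0.2234 0.2846] q [0.29 0.52 1.04 0.01 1.63 1.84] F [-0.2  0.2 -3. ] open 0.0337
[0.59756166 0.22301618]
[[0.04, 0.36, -0.29], [0.02, -0.01, 2.24], -1]
[[0.04, 0.37, -0.3], [0.01, -0.01, 2.23], -1]
[[0.04, 0.36, -0.29], [-0.0, -0.01, 2.24], -1]
[[0.04, 0.37, -0.29], [-0.02, -0.01, 2.24], -1]
[[0.04, 0.36, -0.3], [-0.04, -0.01, 2.24], -1]
[[0.04, 0.37, -0.29], [-0.05, -0.0, 2.23], -1]
[[0.04, 0.36, -0.29], [-0.06, -0.01, 2.24], -1]
[[0.04, 0.37, -0.3], [-0.08, 0.0, 2.23], -1]
```

Emit:
{"op": "step_arm", "data": {"increments": [[[0, 0.5, -0.3], [0, 0, 2.2], -1], [[0, 0.5, -0.3], [0, 0, 2.2], -1], [[0, 0.5, -0.3], [0, 0, 2.2], -1], [[0, 0.4, -0.3], [0, 0, 2.2], -1], [[0, 0.4, -0.3], [0, 0, 2.2], -1]]}}

```text
time_s: 8.8
ee_pos: [0.5982, 0.2189, 0.1617]
tool_rot: [[0.998, 0.066, -0.019], [0.066, -0.998, -0.01], [-0.02, 0.009, -1.0]]
ft_force: [0.0, -0.7, -3.1]
opening: 0.0336
```

```bash
python3 - <<'E'
from p import *
o=st();plan(np.array([.5976,.2230,.1058]),pose_tool(None,184),4,-1)
E
```

```text
t 8.8 p [0.5982 0.2189 0.1617] q [ 0.29  0.54  1.28 -0.    1.34  1.8 ] F [ 0.  -0.7 -3.1] open 0.0336
[[0.12, 0.29, -0.05], [0.02, -0.11, 1.4], -1]
[[0.12, 0.29, -0.05], [0.01, -0.12, 1.39], -1]
[[0.13, 0.28, -0.04], [0.01, -0.1, 1.4], -1]
[[0.12, 0.29, -0.05], [0.0, -0.11, 1.4], -1]
```

Emit:
{"op": "step_arm", "data": {"increments": [[[0.1, 0.3, 0], [0, -0.1, 1.3], -1], [[0.1, 0.3, 0], [0, -0.1, 1.3], -1], [[0.1, 0.3, 0], [0, -0.1, 1.2], -1], [[0.1, 0.3, 0], [0, -0.1, 1.0], -1], [[0, 0, 0], [0, 0, 0], -1]]}}

```text
time_s: 9.3
ee_pos: [0.5906, 0.2167, 0.0974]
tool_rot: [[0.997, 0.074, -0.018], [0.074, -0.997, -0.008], [-0.019, 0.006, -1.0]]
ft_force: [-1.1, -0.3, -2.7]
opening: 0.034
```

```bash
cat > chk.py <<'E'
from p import *
from h import *
def chk(label,normal,tag):
    o=st(); R=o['tool_rot']; w=o['ee_pos']+R@[-.085,0,-.0142]; b=-R[:,0]
    d=np.dot(label-w,b); print('window',w.round(4),'dist',np.linalg.norm(label-w).round(4),'miss vec',(w+b*d-label).round(4),'angle',np.degrees(np.arccos(-b@normal)).round(1))
    for n in('scene','side'):
        im=optics.get_image(n)[:,:,::-1].copy()
        M=np.array([[85,25,40],[85,-25,40],[85,-25,0],[85,25,0]])/1e3  # scanner frame -> tool: x->-x, y->?, z->-z
        ax=np.column_stack([-R[:,0],np.cross(-R[:,2],-R[:,0]),-R[:,2]]); org=o['ee_pos']+R@[0,0,.0058]
        P=proj(n,M@ax.T+org); L=proj(n,label); W=proj(n,w)
        s=4; c=(L[0]+W[0])/2; x0,y0=(c-[80,70]).astype(int); x0=max(0,min(480,x0)); y0=max(0,min(260,y0))
        v=cv2.resize(im[y0:y0+140,x0:x0+160],None,fx=s,fy=s,interpolation=cv2.INTER_CUBIC)
        f=lambda q: tuple(((q-[x0,y0]+.5)*s-.5).round().astype(int).tolist())
        cv2.polylines(v,[np.array([f(q) for q in P],np.int32)],True,(0,0,255),1)
        cv2.circle(v,f(L[0]),4,(0,255,0),1); cv2.line(v,f(W[0]),f(proj(n,w+b*d)[0]),(255,255,0),1)
        cv2.imwrite(f'pics/{tag}_{n}.png',v)
E
python3 - <<'E'
from chk import *
a=np.radians(4); n=np.array([np.cos(a),np.sin(a),0]); L=np.array([.3771,.2076,.12])+.036*n
chk(L,n,'b1'); plan(np.array([.5976,.2230,.1058]),pose_tool(None,184),2,-1)
E
```

```text
t 9.3 p [0.5906 0.2167 0.0974] q [ 0.29  0.59  1.37 -0.    1.2   1.79] F [-1.1 -0.3 -2.7] open 0.034
window [0.5061 0.2105 0.1132] dist 0.0934 miss vec [ 0.0004 -0.0065 -0.0051] angle 1.1
[[0.17, 0.46, 0.11], [0.32, -0.27, -0.32], -1]
[[0.16, 0.46, 0.11], [0.31, -0.27, -0.32], -1]
```

View pics/b1_scene.png

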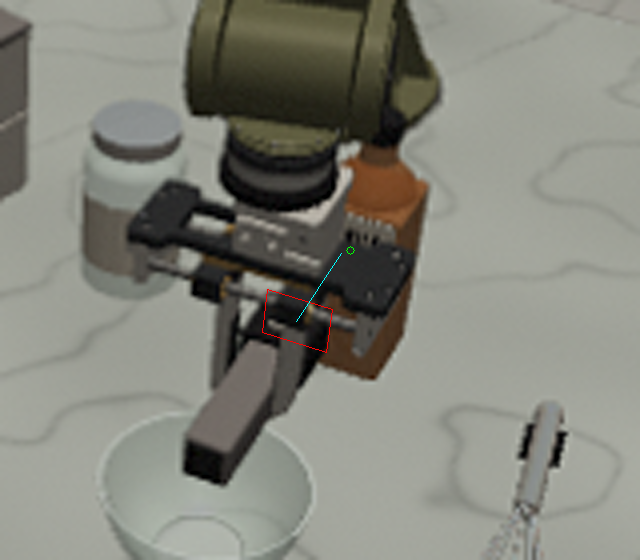

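View pics/b1_side.png

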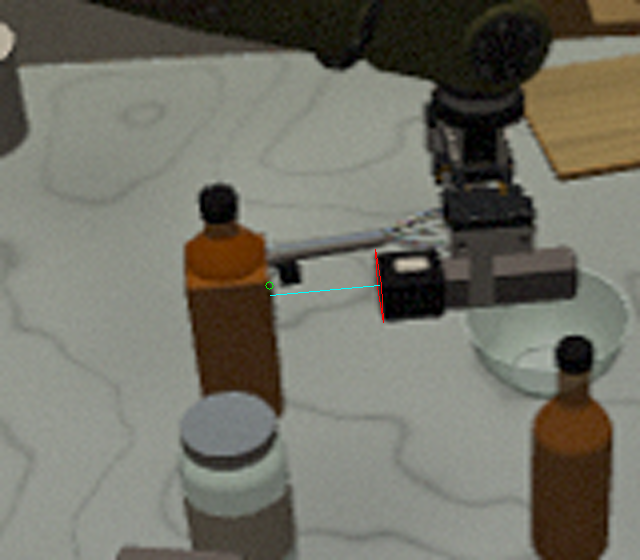

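The red predicted window face in the side view (380,285) matches the head, the gap to the bottle is about 10 cm, and the bottle is undisturbed. Trimming the aim by 6–7 mm, then holding.

Emit:
{"op": "step_arm", "data": {"increments": [[[0.1, 0.4, 0.1], [0.4, -0.3, -0.3], -1], [[0.1, 0.4, 0.1], [0.2, -0.3, -0.3], -1], [[0, 0, 0], [0, 0, 0], -1], [[0, 0, 0], [0, 0, 0], -1]]}}

```text
time_s: 9.8
ee_pos: [0.5989, 0.2243, 0.1083]
tool_rot: [[0.997, 0.071, 0.003], [0.071, -0.998, -0.001], [0.003, 0.001, -1.0]]
ft_force: [-0.6, 0.3, -2.9]
opening: 0.0335
```

```bash
python3 - <<'E'
from chk import *
a=np.radians(4); n=np.array([np.cos(a),np.sin(a),0]); L=np.array([.3771,.2076,.12])+.036*n
chk(L,n,'b2'); plan(np.array([.5976,.2230,.1058]),pose_tool(None,184),1,-1)
E
```

```text
t 9.8 p [0.5989 0.2243 0.1083] q [ 0.3   0.58  1.35 -0.    1.21  1.8 ] F [-0.6  0.3 -2.9] open 0.0335
window [0.514  0.2183 0.1222] dist 0.1014 miss vec [-0.0001  0.0011  0.0019] angle 0.2
[[0.07, -0.15, 0.05], [-0.13, 0.12, 0.23], -1]
```

Aim is within 2 mm, at 10.1 cm and square. Holding for over 2 s.

Emit:
{"op": "step_arm", "data": {"increments": [[[0, 0, 0], [0, 0, 0], -1], [[0, 0, 0], [0, 0, 0], -1], [[0, 0, 0], [0, 0, 0], -1], [[0, 0, 0], [0, 0, 0], -1], [[0, 0, 0], [0, 0, 0], -1]]}}

```text
time_s: 10.4
ee_pos: [0.5986, 0.2241, 0.1079]
tool_rot: [[0.998, 0.071, 0.002], [0.071, -0.998, -0.001], [0.002, 0.001, -1.0]]
ft_force: [0.0, -0.7, -2.2]
opening: 0.0339
```

Emit:
{"op": "step_arm", "data": {"increments": [[[0, 0, 0], [0, 0, 0], -1], [[0, 0, 0], [0, 0, 0], -1], [[0, 0, 0], [0, 0, 0], -1], [[0, 0, 0], [0, 0, 0], -1], [[0, 0, 0], [0, 0, 0], -1]]}}

```text
time_s: 10.9
ee_pos: [0.5986, 0.2241, 0.1079]
tool_rot: [[0.998, 0.07, 0.002], [0.07, -0.998, -0.001], [0.002, 0.001, -1.0]]
ft_force: [-0.3, -0.5, -2.1]
opening: 0.0337
```

Emit:
{"op": "step_arm", "data": {"increments": [[[0, 0, 0], [0, 0, 0], -1], [[0, 0, 0], [0, 0, 0], -1], [[0, 0, 0], [0, 0, 0], -1], [[0, 0, 0], [0, 0, 0], -1], [[0, 0, 0], [0, 0, 0], -1]]}}

```text
time_s: 11.4
ee_pos: [0.5986, 0.2241, 0.1079]
tool_rot: [[0.998, 0.071, 0.002], [0.071, -0.998, -0.001], [0.002, 0.001, -1.0]]
ft_force: [-0.8, 0.9, -2.2]
opening: 0.0337
```

Emit:
{"op": "step_arm", "data": {"increments": [[[0, 0, 0], [0, 0, 0], -1], [[0, 0, 0], [0, 0, 0], -1], [[0, 0, 0], [0, 0, 0], -1], [[0, 0, 0], [0, 0, 0], -1], [[0, 0, 0], [0, 0, 0], -1]]}}

```text
time_s: 11.9
ee_pos: [0.5986, 0.2241, 0.1079]
tool_rot: [[0.998, 0.071, 0.002], [0.071, -0.998, -0.001], [0.002, 0.001, -1.0]]
ft_force: [0.2, 0.0, -2.9]
opening: 0.034
```

Emit:
{"op": "step_arm", "data": {"increments": [[[0, 0, 0], [0, 0, 0], -1], [[0, 0, 0], [0, 0, 0], -1], [[0, 0, 0], [0, 0, 0], -1], [[0, 0, 0], [0, 0, 0], -1], [[0, 0, 0], [0, 0, 0], -1]]}}

```text
time_s: 12.4
ee_pos: [0.5986, 0.2241, 0.1079]
tool_rot: [[0.998, 0.071, 0.002], [0.071, -0.998, -0.001], [0.002, 0.001, -1.0]]
ft_force: [0.6, 0.2, -3.8]
opening: 0.0339
```

```bash
python3 - <<'E'
from chk import *
a=np.radians(4); n=np.array([np.cos(a),np.sin(a),0]); L=np.array([.3771,.2076,.12])+.036*n
chk(L,n,'b3'); print(np.abs(sensors.get_obs()['dq']).max())
E
```

```text
t 12.4 p [0.5986 0.2241 0.1079] q [ 0.3   0.58  1.35 -0.    1.21  1.8 ] F [ 0.6  0.2 -3.8] open 0.0339
window [0.5138 0.2181 0.1219] dist 0.1011 miss vec [-0.0001  0.0009  0.0017] angle 0.1
0.0011454540000741876
```

View pics/b3_side.png

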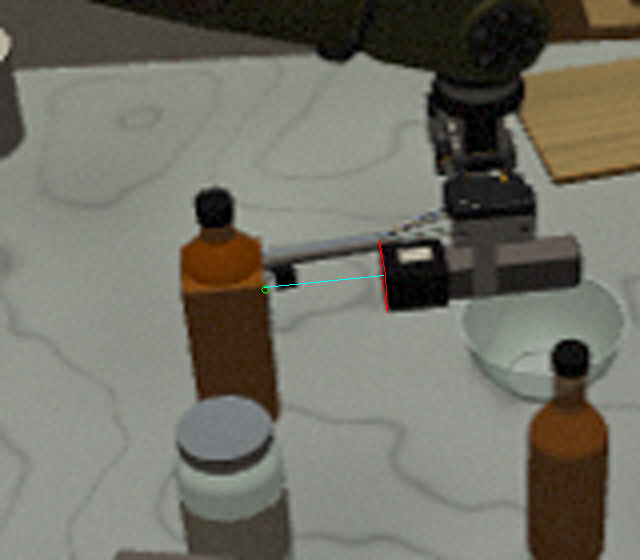

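The beam meets the label centre in the side view (265,289), and it held for 2.6 s. Next: lift and go across to the bin.

Emit:
{"op": "step_arm", "data": {"increments": [[[0, 0, 0], [0, 0, -3], -1], [[0, 0, 0], [0, 0, -5], -1], [[0, 0, 0], [0, 0, -5], -1], [[0, 0, 0], [0, 0, -5], -1], [[0, 0, 0], [0, 0, -2], -1]]}}

```text
time_s: 13.0
ee_pos: [0.5967, 0.2239, 0.3098]
tool_rot: [[0.997, 0.071, -0.006], [0.071, -0.998, -0.004], [-0.006, 0.003, -1.0]]
ft_force: [0.3, -0.2, -2.7]
opening: 0.034
```

```bash
cat >> chk.py <<'E'
a=np.radians(-10); e=np.radians(35)
BL=np.array([.3777+.042*np.cos(a),-.2114+.042*np.sin(a),.12]); BN=np.array([np.cos(e)*np.cos(a),np.cos(e)*np.sin(a),np.sin(e)])
def bint(pitch,dist=.1):
    R=pose_tool(None,170,pitch); b=-R[:,0]; w=BL-b*dist; return w-R@[-.085,0,-.0142],R
E
python3 - <<'E'
from chk import *
o=st(); p,R=bint(25); print(p)
plan(np.array([p[0]+.01,p[1],.31]),pose_tool(None,170),15,-1)
E
```

```text
t 13.0 p [0.5967 0.2239 0.3098] q [ 0.3   0.46  1.06 -0.    1.62  1.8 ] F [ 0.3 -0.2 -2.7] open 0.034
[ 0.59009164 -0.24885038  0.18531481]
[[0.02, 0.02, 0.94], [-0.2, 3.15, 0.01], -1]
[[0.01, 0.02, 0.93], [-0.15, 3.14, 0.01], -1]
[[0.02, 0.03, 0.94], [-0.09, 3.15, 0.01], -1]
[[0.01, 0.02, 0.94], [-0.05, 3.15, 0.01], -1]
[[0.02, 0.02, 0.93], [0.01, 3.16, 0.0], -1]
[[0.01, 0.02, 0.94], [0.05, 3.15, 0.01], -1]
[[0.02, 0.02, 0.93], [0.11, 3.15, 0.0], -1]
[[0.01, 0.03, 0.94], [0.16, 3.14, 0.01], -1]
[[0.02, 0.02, 0.94], [0.22, 3.15, 0.0], -1]
[[0.01, 0.02, 0.93], [0.26, 3.14, 0.0], -1]
[[0.02, 0.02, 0.94], [0.31, 3.13, 0.01], -1]
[[0.02, 0.03, 0.94], [0.37, 3.13, -0.0], -1]
[[0.01, 0.02, 0.93], [0.42, 3.13, -0.0], -1]
[[0.02, 0.02, 0.94], [0.47, 3.11, -0.0], -1]
[[0.01, 0.02, 0.94], [0.51, 3.11, -0.0], -1]
```

Emit:
{"op": "step_arm", "data": {"increments": [[[0, 0, 0.9], [-0.2, 3.1, -0.2], -1], [[0, 0, 0.9], [-0.1, 3.1, -0.2], -1], [[0, 0, 0.9], [-0.1, 3.1, 0], -1], [[0, 0, 0.9], [0, 3.1, 0], -1], [[0, 0, 0.9], [0, 3.1, 0], -1]]}}

```text
time_s: 13.5
ee_pos: [0.599, 0.0676, 0.3194]
tool_rot: [[1.0, -0.005, 0.002], [-0.005, -1.0, -0.001], [0.002, 0.001, -1.0]]
ft_force: [0.6, 0.8, -2.0]
opening: 0.0341
```

Emit:
{"op": "step_arm", "data": {"increments": [[[0, 0, 0.9], [0.1, 3.1, 0], -1], [[0, 0, 0.9], [0.1, 3.1, 0], -1], [[0, 0, 0.9], [0.1, 3.1, 0], -1], [[0, 0, 0.9], [0.2, 3.1, 0], -1], [[0, 0, 0.9], [0.3, 3.1, 0], -1]]}}

```text
time_s: 14.0
ee_pos: [0.6002, -0.0941, 0.3202]
tool_rot: [[0.996, -0.086, 0.003], [-0.086, -0.996, -0.001], [0.003, 0.001, -1.0]]
ft_force: [0.3, 1.2, -1.9]
opening: 0.0338
```

```bash
python3 - <<'E'
from chk import *
o=st(); p,R=bint(25)
plan(p+[.03,0,.05],R,8,-1)
E
```

```text
t 14.0 p [ 0.6002 -0.0941  0.3202] q [-0.22  0.38  1.15 -0.    1.6   1.44] F [ 0.3  1.2 -1.9] open 0.0338
[[-0.13, 3.1, 0.62], [0.41, 1.9, 1.06], -1]
[[-0.13, 3.11, 0.63], [0.38, 1.9, 1.09], -1]
[[-0.13, 3.1, 0.62], [0.33, 1.89, 1.12], -1]
[[-0.13, 3.1, 0.62], [0.29, 1.89, 1.13], -1]
[[-0.13, 3.11, 0.63], [0.26, 1.88, 1.16], -1]
[[-0.13, 3.1, 0.62], [0.21, 1.87, 1.17], -1]
[[-0.13, 3.1, 0.62], [0.16, 1.87, 1.18], -1]
[[-0.13, 3.11, 0.63], [0.13, 1.87, 1.2], -1]
```

Emit:
{"op": "step_arm", "data": {"increments": [[[0, 3.1, 0.6], [0.4, 1.9, 1.0], -1], [[0, 3.1, 0.6], [0.4, 1.9, 1.0], -1], [[0, 3.1, 0.6], [0.3, 1.9, 1.1], -1], [[0, 3.1, 0.6], [0.3, 1.9, 1.1], -1]]}}

```text
time_s: 14.4
ee_pos: [0.6104, -0.1771, 0.2794]
tool_rot: [[0.966, -0.132, 0.224], [-0.129, -0.991, -0.028], [0.226, -0.002, -0.974]]
ft_force: [0.1, 0.2, -2.8]
opening: 0.0336
```

```bash
python3 - <<'E'
from chk import *
o=st(); p,R=bint(25);print(o['tool_rot'].round(3))
plan(p+[.02,0,.03],R,6,-1)
E
```

```text
t 14.4 p [ 0.6104 -0.1771  0.2794] q [-0.36  0.32  1.34  0.06  1.26  1.33] F [ 0.1  0.2 -2.8] open 0.0336
[[ 0.966 -0.132  0.224]
 [-0.129 -0.991 -0.028]
 [ 0.226 -0.002 -0.974]]
[[-0.15, 1.99, 0.37], [-0.09, 1.19, 1.07], -1]
[[-0.15, 1.99, 0.38], [-0.12, 1.18, 1.08], -1]
[[-0.16, 1.99, 0.37], [-0.16, 1.19, 1.07], -1]
[[-0.15, 1.99, 0.37], [-0.18, 1.18, 1.06], -1]
[[-0.15, 1.99, 0.38], [-0.21, 1.18, 1.07], -1]
[[-0.15, 1.99, 0.37], [-0.24, 1.18, 1.06], -1]
```

Emit:
{"op": "step_arm", "data": {"increments": [[[-0.1, 2, 0.4], [-0.1, 1.2, 1.1], -1], [[-0.2, 2, 0.4], [-0.1, 1.2, 1.1], -1], [[-0.1, 2, 0.4], [-0.2, 1.2, 1.1], -1], [[-0.2, 2, 0.4], [-0.2, 1.2, 1.1], -1], [[-0.1, 1.5, 0.3], [-0.2, 0.8, 0.8], -1]]}}

```text
time_s: 14.9
ee_pos: [0.6082, -0.2375, 0.2251]
tool_rot: [[0.907, -0.171, 0.384], [-0.158, -0.985, -0.067], [0.39, -0.0, -0.921]]
ft_force: [0.6, 0.2, -3.0]
opening: 0.0335
```

```bash
python3 - <<'E'
from chk import *
o=st(); p,R=bint(25);print(o['tool_rot'].round(3))
plan(p,R,4,-1)
E
```

```text
t 14.9 p [ 0.6082 -0.2375  0.2251] q [-0.48  0.3   1.52  0.15  0.94  1.2 ] F [ 0.6  0.2 -3. ] open 0.0335
[[ 0.907 -0.171  0.384]
 [-0.158 -0.985 -0.067]
 [ 0.39  -0.    -0.921]]
[[-0.02, 0.51, 0.03], [-0.75, 0.36, 0.76], -1]
[[-0.01, 0.51, 0.04], [-0.77, 0.35, 0.75], -1]
[[-0.02, 0.51, 0.03], [-0.76, 0.36, 0.75], -1]
[[-0.02, 0.51, 0.04], [-0.78, 0.36, 0.74], -1]
```

Emit:
{"op": "step_arm", "data": {"increments": [[[0, 0.5, 0], [-0.7, 0.3, 0.7], -1], [[0, 0.5, 0], [-0.7, 0.3, 0.7], -1], [[0, 0.5, 0], [-0.7, 0.3, 0.7], -1], [[0, 0, 0], [0, 0, 0], -1], [[0, 0, 0], [0, 0, 0], -1]]}}

```text
time_s: 15.4
ee_pos: [0.594, -0.2457, 0.1952]
tool_rot: [[0.897, -0.173, 0.407], [-0.158, -0.985, -0.071], [0.413, -0.001, -0.911]]
ft_force: [-0.5, -0.2, -2.6]
opening: 0.0338
```

```bash
python3 - <<'E'
from chk import *
p,R=bint(25); chk(BL,BN,'n1')
plan(p,R,2,-1)
E
```

```text
t 15.4 p [ 0.594  -0.2457  0.1952] q [-0.51  0.3   1.61  0.18  0.84  1.14] F [-0.5 -0.2 -2.6] open 0.0338
window [ 0.512  -0.2313  0.173 ] dist 0.1077 miss vec [-0.0033  0.0044  0.0088] angle 10.6
[[-0.03, 0.3, 0.02], [-0.36, 0.2, 0.38], -1]
[[-0.02, 0.31, 0.02], [-0.37, 0.19, 0.38], -1]
```

View pics/n1_scene.png

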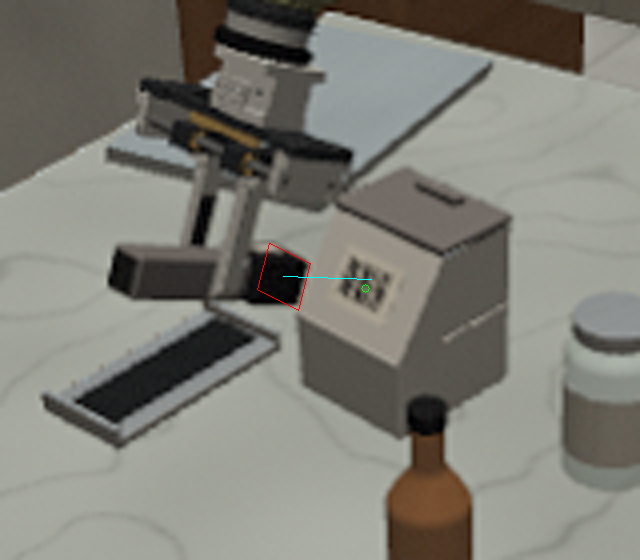

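View pics/n1_side.png

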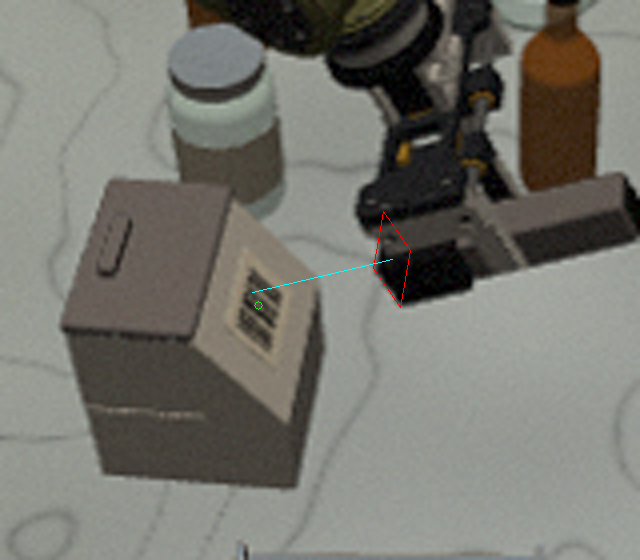

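Emit:
{"op": "step_arm", "data": {"increments": [[[0, 0.3, 0], [-0.3, 0.2, 0.3], -1], [[0, 0.3, 0], [-0.3, 0.1, 0.3], -1], [[0, 0, 0], [0, 0, 0], -1], [[0, 0, 0], [0, 0, 0], -1]]}}

```text
time_s: 15.9
ee_pos: [0.591, -0.248, 0.1875]
tool_rot: [[0.892, -0.172, 0.418], [-0.156, -0.985, -0.073], [0.424, -0.0, -0.906]]
ft_force: [-0.4, -0.6, -3.3]
opening: 0.0337
```

```bash
python3 - <<'E'
from chk import *
p,R=bint(25); chk(BL,BN,'n2')
plan(p,R,1,-1)
E
```

```text
t 15.9 p [ 0.591  -0.248   0.1875] q [-0.51  0.29  1.63  0.2   0.81  1.12] F [-0.4 -0.6 -3.3] open 0.0337
window [ 0.5092 -0.2337  0.1644] dist 0.1016 miss vec [-0.0005  0.0008  0.0013] angle 9.9
[[-0.05, -0.1, 0.09], [-0.17, 0.1, 0.18], -1]
```

View pics/n2_side.png

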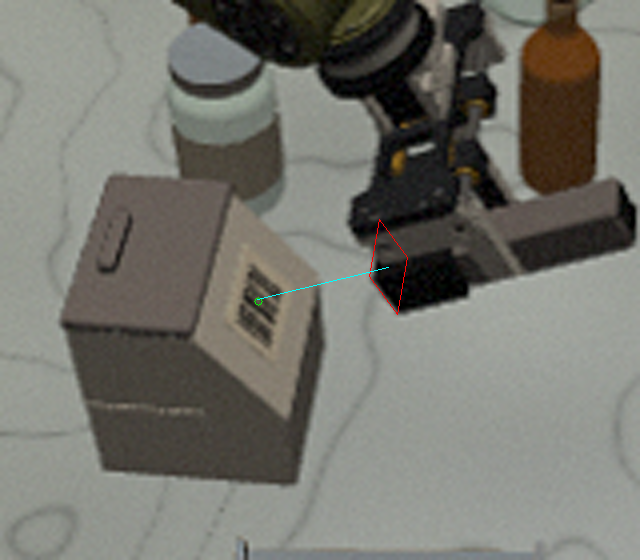

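View pics/n2_scene.png

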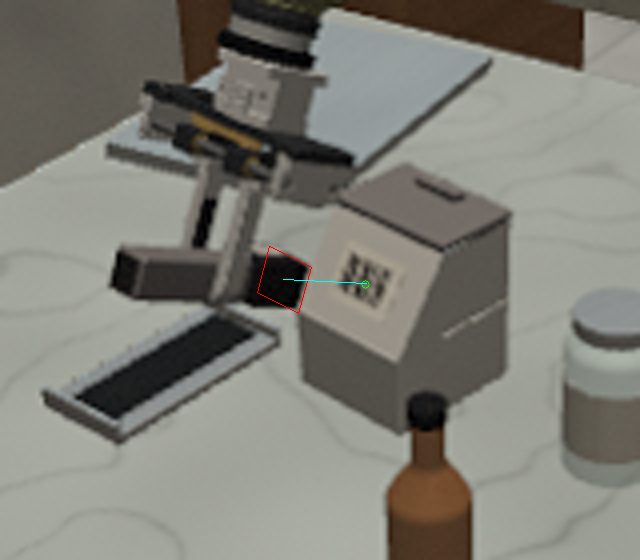

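The beam lands on the label centre in both views: side (258,300), scene (365,284). Distance is 10.2 cm and it's 10° off square. Holding.

Emit:
{"op": "step_arm", "data": {"increments": [[[0, 0, 0], [0, 0, 0], -1], [[0, 0, 0], [0, 0, 0], -1], [[0, 0, 0], [0, 0, 0], -1], [[0, 0, 0], [0, 0, 0], -1], [[0, 0, 0], [0, 0, 0], -1]]}}

```text
time_s: 16.5
ee_pos: [0.5913, -0.248, 0.188]
tool_rot: [[0.892, -0.172, 0.418], [-0.156, -0.985, -0.073], [0.425, 0.0, -0.905]]
ft_force: [-0.5, 0.9, -3.1]
opening: 0.0336
```

Emit:
{"op": "step_arm", "data": {"increments": [[[0, 0, 0], [0, 0, 0], -1], [[0, 0, 0], [0, 0, 0], -1], [[0, 0, 0], [0, 0, 0], -1], [[0, 0, 0], [0, 0, 0], -1], [[0, 0, 0], [0, 0, 0], -1]]}}

```text
time_s: 17.0
ee_pos: [0.5913, -0.248, 0.188]
tool_rot: [[0.892, -0.172, 0.418], [-0.156, -0.985, -0.073], [0.425, -0.0, -0.905]]
ft_force: [0.2, -0.5, -3.0]
opening: 0.0338
```

Emit:
{"op": "step_arm", "data": {"increments": [[[0, 0, 0], [0, 0, 0], -1], [[0, 0, 0], [0, 0, 0], -1], [[0, 0, 0], [0, 0, 0], -1], [[0, 0, 0], [0, 0, 0], -1], [[0, 0, 0], [0, 0, 0], -1]]}}

```text
time_s: 17.5
ee_pos: [0.5913, -0.2479, 0.188]
tool_rot: [[0.892, -0.172, 0.418], [-0.156, -0.985, -0.073], [0.425, -0.0, -0.905]]
ft_force: [-0.2, 0.0, -2.7]
opening: 0.0337
```

Emit:
{"op": "step_arm", "data": {"increments": [[[0, 0, 0], [0, 0, 0], -1], [[0, 0, 0], [0, 0, 0], -1], [[0, 0, 0], [0, 0, 0], -1], [[0, 0, 0], [0, 0, 0], -1], [[0, 0, 0], [0, 0, 0], -1]]}}

```text
time_s: 18.0
ee_pos: [0.5913, -0.248, 0.188]
tool_rot: [[0.892, -0.172, 0.418], [-0.156, -0.985, -0.073], [0.425, 0.0, -0.905]]
ft_force: [-0.6, -0.5, -2.2]
opening: 0.034
```

Emit:
{"op": "step_arm", "data": {"increments": [[[0, 0, 0], [0, 0, 0], -1], [[0, 0, 0], [0, 0, 0], -1], [[0, 0, 0], [0, 0, 0], -1], [[0, 0, 0], [0, 0, 0], -1], [[0, 0, 0], [0, 0, 0], -1]]}}

```text
time_s: 18.5
ee_pos: [0.5913, -0.248, 0.188]
tool_rot: [[0.892, -0.172, 0.418], [-0.156, -0.985, -0.073], [0.425, 0.0, -0.905]]
ft_force: [0.5, 0.3, -2.5]
opening: 0.0336
```

```bash
python3 - <<'E'
from chk import *
chk(BL,BN,'n3'); print(np.abs(sensors.get_obs()['dq']).max())
o=sensors.get_obs()
plan(np.array([.6,-.27,.22]),o['tool_rot'],2,-1)
print(); plan(np.array([.52,-.40,.2]),pose_tool(None,175),10,-1)
E
```

```text
t 18.5 p [ 0.5913 -0.248   0.188 ] q [-0.51  0.29  1.63  0.2   0.81  1.12] F [ 0.5  0.3 -2.5] open 0.0336
window [ 0.5096 -0.2337  0.1648] dist 0.1021 miss vec [-0.0005  0.0008  0.0014] angle 9.9
0.0022384908503796192
[[0.0, 0.0, 0.0], [1.24, 1.01, -1.19], -1]
[[0.0, 0.0, 0.0], [1.24, 1.01, -1.18], -1]

[[0.11, -2.51, -0.48], [-0.35, 1.62, -0.3], -1]
[[0.1, -2.51, -0.48], [-0.37, 1.62, -0.28], -1]
[[0.11, -2.51, -0.48], [-0.4, 1.61, -0.27], -1]
[[0.11, -2.52, -0.49], [-0.43, 1.61, -0.25], -1]
[[0.11, -2.51, -0.48], [-0.45, 1.6, -0.24], -1]
[[0.1, -2.51, -0.48], [-0.47, 1.6, -0.22], -1]
[[0.11, -2.51, -0.48], [-0.5, 1.6, -0.2], -1]
[[0.11, -2.51, -0.48], [-0.52, 1.59, -0.19], -1]
[[0.11, -2.51, -0.48], [-0.54, 1.59, -0.16], -1]
[[0.1, -2.51, -0.48], [-0.55, 1.58, -0.14], -1]
```

Emit:
{"op": "step_arm", "data": {"increments": [[[0, 0, 0], [1.2, 1, -1.2], -1], [[0, 0, 0], [1.2, 1, -1.2], -1], [[0, -2.5, -0.5], [0, 2.5, -0.5], -1], [[0, -2.5, -0.5], [0, 2.5, -0.5], -1], [[0, -2.5, -0.5], [0, 2.5, 0], -1]]}}

```text
time_s: 19.1
ee_pos: [0.5827, -0.343, 0.2309]
tool_rot: [[0.945, -0.143, 0.294], [-0.134, -0.99, -0.052], [0.298, 0.009, -0.954]]
ft_force: [0.3, 0.5, -2.2]
opening: 0.0338
```

```bash
python3 - <<'E'
from chk import *
st()
plan(np.array([.494,-.399,.16]),pose_tool(None,175),8,-1)
E
```

```text
t 19.1 p [ 0.5827 -0.343   0.2309] q [-0.64  0.41  1.35  0.15  1.12  1.03] F [ 0.3  0.5 -2.2] open 0.0338
[[0.13, -2.17, -0.39], [-1.22, 0.84, 0.56], -1]
[[0.12, -2.17, -0.4], [-1.2, 0.84, 0.6], -1]
[[0.13, -2.16, -0.39], [-1.19, 0.83, 0.64], -1]
[[0.13, -2.17, -0.39], [-1.16, 0.82, 0.68], -1]
[[0.13, -2.17, -0.39], [-1.15, 0.82, 0.73], -1]
[[0.12, -2.17, -0.4], [-1.12, 0.81, 0.77], -1]
[[0.13, -2.16, -0.39], [-1.09, 0.81, 0.81], -1]
[[0.13, -2.17, -0.39], [-1.08, 0.8, 0.85], -1]
```

Emit:
{"op": "step_arm", "data": {"increments": [[[0.1, -2.5, -0.4], [-0.8, 1.5, 0.3], -1], [[0.1, -2.5, -0.4], [-0.9, 1.5, 0.3], -1], [[0.1, -2.5, -0.4], [-1.1, 1, 0.4], -1], [[0.1, -2.5, -0.4], [-1.1, 1, 0.5], -1], [[0.1, -2, -0.4], [-1.1, 0.8, 0.6], -1]]}}

```text
time_s: 19.6
ee_pos: [0.529, -0.4, 0.2005]
tool_rot: [[0.99, -0.108, 0.085], [-0.107, -0.994, -0.018], [0.086, 0.009, -0.996]]
ft_force: [0.5, 0.4, -3.0]
opening: 0.0337
```

```bash
python3 - <<'E'
from chk import *
st()
plan(np.array([.494,-.399,.14]),pose_tool(None,175),5,-1)
E
```

```text
t 19.6 p [ 0.529  -0.4     0.2005] q [-0.72  0.51  1.24  0.04  1.31  0.95] F [ 0.5  0.4 -3. ] open 0.0337
[[0.11, -0.99, -0.24], [-0.8, 0.05, 1.15], -1]
[[0.11, -0.99, -0.24], [-0.78, 0.04, 1.16], -1]
[[0.11, -0.99, -0.24], [-0.76, 0.04, 1.17], -1]
[[0.11, -0.99, -0.24], [-0.74, 0.05, 1.18], -1]
[[0.11, -0.99, -0.24], [-0.72, 0.04, 1.2], -1]
```

Emit:
{"op": "step_arm", "data": {"increments": [[[0.1, -1.1, -0.2], [-0.8, 0, 1.1], -1], [[0.1, -1.1, -0.2], [-0.8, 0, 1.1], -1], [[0.1, -1, -0.2], [-0.7, 0, 1.1], -1], [[0.1, -1, -0.2], [-0.7, 0, 1], -1], [[0, 0, 0], [0, 0, 0], -1]]}}

```text
time_s: 20.1
ee_pos: [0.4987, -0.3963, 0.1501]
tool_rot: [[0.996, -0.093, 0.006], [-0.093, -0.996, -0.0], [0.006, -0.0, -1.0]]
ft_force: [-0.2, -0.4, -1.9]
opening: 0.0337
```

```bash
python3 - <<'E'
from chk import *
o=st()
plan(np.array([.494,-.399,.06]),pose_tool(None,175),5,-1)
def box(o,off,rz):
    R=o['tool_rot']; ax=np.column_stack([-R[:,0],np.cross(-R[:,2],-R[:,0]),-R[:,2]]); return ax,o['ee_pos']+R@[0,0,.0058]
ax,org=box(o,0,0)
for n in('scene','side','wrist'):
    im=optics.get_image(n)[:,:,::-1].copy()
    cv2.imwrite(f'pics/r1_{n}.png',im)
    if n=='scene': c=im[120:240,190:330]
    elif n=='side': c=im[240:380,190:350]
    else: c=im
    if n!='wrist': cv2.imwrite(f'pics/r1_{n}c.png',cv2.resize(c,None,fx=5,fy=4 if 0 else 4,interpolation=cv2.INTER_CUBIC) if 0 else cv2.resize(c,None,fx=4,fy=4,interpolation=cv2.INTER_CUBIC))
E
```

```text
t 20.1 p [ 0.4987 -0.3963  0.1501] q [-0.73  0.54  1.32  0.    1.28  0.93] F [-0.2 -0.4 -1.9] open 0.0337
[[-0.0, -0.06, -0.07], [-0.1, 0.06, 1.8], -1]
[[-0.0, -0.07, -0.06], [-0.09, 0.06, 1.8], -1]
[[-0.0, -0.06, -0.07], [-0.1, 0.07, 1.81], -1]
[[-0.0, -0.07, -0.07], [-0.09, 0.06, 1.8], -1]
[[-0.0, -0.06, -0.07], [-0.09, 0.06, 1.8], -1]
```

View pics/r1_sidec.png

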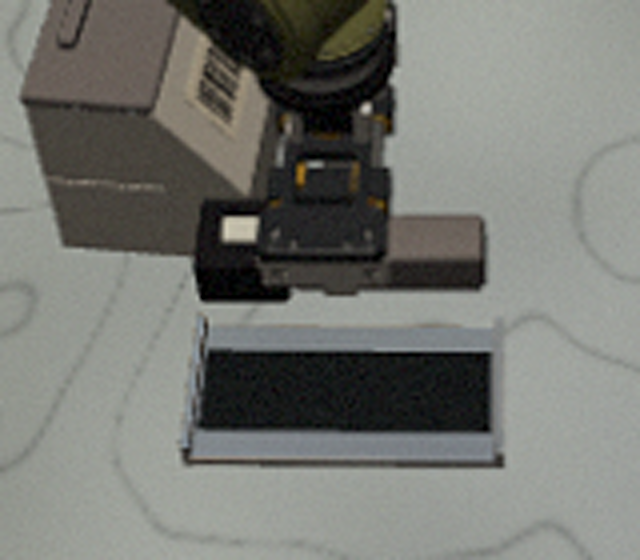

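View pics/r1_wrist.png

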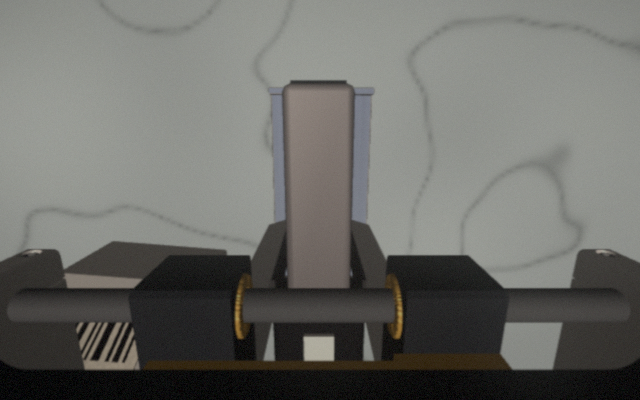

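```bash
python3 - <<'E'
from chk import *
im=cv2.imread('pics/r1_wrist.png')
cv2.imwrite('pics/r1_wc.png',cv2.resize(im[70:230,250:390],None,fx=4,fy=4,interpolation=cv2.INTER_CUBIC)[:600])
o=sensors.get_obs();c,K,D=cam('wrist'); T=np.array(c['tool_from_camera'])
for px,z in [((268,88),.022),((375,88),.022),((268,95),.022),((375,95),.022),((274,200),.01),((368,200),.01)]:
    u=cv2.undistortPoints(np.array([[px]],float),K,D)[0,0]; d=o['tool_rot']@T[:3,:3]@[u[0],u[1],1]; q=o['ee_pos']+o['tool_rot']@T[:3,3]
    print(px,(q+d*(z-q[2])/d[2]).round(4))
a=np.radians(-5);x=np.array([np.cos(a),np.sin(a),0]);y=np.array([-np.sin(a),np.cos(a),0])
print([(np.array([.4943,-.3991,0])+.103*x+s*.05*y).round(4) for s in(1,-1)])
E
```

```text
(268, 88) [ 0.6012 -0.3581  0.022 ]
(375, 88) [ 0.5917 -0.4585  0.022 ]
(268, 95) [ 0.595  -0.3572  0.022 ]
(375, 95) [ 0.5854 -0.4582  0.022 ]
(274, 200) [ 0.4897 -0.3479  0.01  ]
(368, 200) [ 0.4802 -0.4473  0.01  ]
[array([ 0.6013, -0.3583,  0.    ]), array([ 0.5926, -0.4579,  0.    ])]
```

View pics/r1_wc.png

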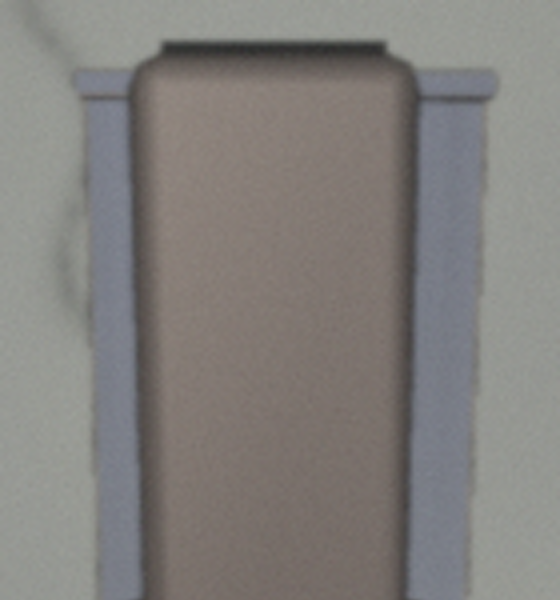

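The wrist view confirms the rest at (0.494, −0.399) with yaw −5°: the lip outer end reads 0.601/−0.358 and 0.592/−0.459, the same as the fixed-camera fit. Lowering.

Emit:
{"op": "step_arm", "data": {"increments": [[[0, -0.1, -0.1], [-0.1, 0.1, 2], -1], [[0, -0.1, -0.1], [-0.1, 0.1, 2], -1], [[0, -0.1, 0], [-0.1, 0, 2], -1], [[0, 0, 0], [0, 0, 1.5], -1], [[0, 0, 0], [0, 0, 0], -1]]}}

```text
time_s: 20.75
ee_pos: [0.5, -0.4003, 0.0794]
tool_rot: [[0.996, -0.089, 0.011], [-0.089, -0.996, -0.008], [0.012, 0.007, -1.0]]
ft_force: [-0.2, -0.2, -1.7]
opening: 0.0342
```

```bash
python3 - <<'E'
from chk import *
o=st();print(o['tool_rot'].round(3))
plan(np.array([.495,-.399,.028]),pose_tool(None,175),4,-1)
E
```

```text
t 20.75 p [ 0.5    -0.4003  0.0794] q [-0.73  0.61  1.38  0.    1.14  0.93] F [-0.2 -0.2 -1.7] open 0.0342
[[ 0.996 -0.089  0.011]
 [-0.089 -0.996 -0.008]
 [ 0.012  0.007 -1.   ]]
[[0.1, -0.17, -0.03], [-0.14, -0.03, 1.28], -1]
[[0.1, -0.18, -0.02], [-0.14, -0.03, 1.29], -1]
[[0.11, -0.17, -0.03], [-0.14, -0.03, 1.28], -1]
[[0.1, -0.17, -0.03], [-0.13, -0.02, 1.29], -1]
```

Emit:
{"op": "step_arm", "data": {"increments": [[[0.1, -0.2, 0], [-0.2, 0, 1.2], -1], [[0.1, -0.2, 0], [-0.2, 0, 1.2], -1], [[0.1, -0.2, 0], [-0.1, 0, 1.2], -1], [[0.1, -0.1, 0], [-0.1, 0, 0.8], -1], [[0, 0, 0], [0, 0, 0], -1]]}}

```text
time_s: 21.25
ee_pos: [0.4949, -0.4008, 0.034]
tool_rot: [[0.996, -0.089, 0.001], [-0.089, -0.996, -0.002], [0.002, 0.001, -1.0]]
ft_force: [0.3, 1.4, -2.5]
opening: 0.034
```

```bash
python3 - <<'E'
from chk import *
o=st();print(o['tool_rot'].round(3))
plan(np.array([.495,-.399,.018]),pose_tool(None,175),4,-1)
E
```

```text
t 21.25 p [ 0.4949 -0.4008  0.034 ] q [-0.74  0.67  1.4  -0.    1.07  0.92] F [ 0.3  1.4 -2.5] open 0.034
[[ 0.996 -0.089  0.001]
 [-0.089 -0.996 -0.002]
 [ 0.002  0.001 -1.   ]]
[[0.02, -0.02, -0.03], [-0.0, -0.05, 0.4], -1]
[[0.02, -0.02, -0.02], [-0.0, -0.04, 0.4], -1]
[[0.02, -0.03, -0.03], [-0.01, -0.05, 0.4], -1]
[[0.02, -0.02, -0.03], [0.0, -0.04, 0.4], -1]
```

Emit:
{"op": "step_arm", "data": {"increments": [[[0, 0, 0], [0, -0.1, 0.3], -1], [[0, 0, 0], [0, -0.1, 0.3], -1], [[0, 0, 0], [0, 0, 0.3], -1], [[0, 0, 0], [0, 0, 0.2], -1], [[0, 0, 0], [0, 0, 0], -1]]}}

```text
time_s: 21.75
ee_pos: [0.4957, -0.399, 0.0231]
tool_rot: [[0.996, -0.089, 0.003], [-0.089, -0.996, -0.003], [0.003, 0.003, -1.0]]
ft_force: [-0.5, -0.3, -2.2]
opening: 0.0339
```

Emit:
{"op": "step_arm", "data": {"increments": [[[0, 0, 0], [0, 0, 0.1], -1], [[0, 0, 0], [0, 0, 0.1], -1], [[0, 0, 0], [0, 0, 0], -1]]}}

```text
time_s: 22.05
ee_pos: [0.4959, -0.3992, 0.0213]
tool_rot: [[0.996, -0.089, 0.003], [-0.089, -0.996, -0.003], [0.004, 0.003, -1.0]]
ft_force: [-0.2, -1.2, -2.1]
opening: 0.0339
```

Emit:
{"op": "step_arm", "data": {"increments": [[[0, 0, 0], [-0.1, 0, 0.1], -1], [[0, 0, 0], [0, 0, 0.1], -1], [[0, 0, 0], [0, 0, 0.1], -1], [[0, 0, 0], [0, 0, 0], -1]]}}

```text
time_s: 22.45
ee_pos: [0.4948, -0.3992, 0.0182]
tool_rot: [[0.996, -0.089, 0.003], [-0.089, -0.996, -0.003], [0.004, 0.003, -1.0]]
ft_force: [-0.0, -0.3, -2.6]
opening: 0.0336
```

Emit:
{"op": "step_arm", "data": {"increments": [[[0, 0, 0], [0, 0, 0.1], -1], [[0, 0, 0], [0, 0, 0.1], -1], [[0, 0, 0], [0, 0, 0], -1]]}}

```text
time_s: 22.75
ee_pos: [0.4949, -0.3993, 0.0162]
tool_rot: [[0.996, -0.089, 0.004], [-0.089, -0.996, -0.004], [0.004, 0.003, -1.0]]
ft_force: [-0.1, 0.0, -2.1]
opening: 0.0338
```

Emit:
{"op": "step_arm", "data": {"increments": [[[0, 0, 0], [0, 0, 0.05], -1], [[0, 0, 0], [0, 0, 0.05], -1], [[0, 0, 0], [0, 0, 0], -1]]}}

```text
time_s: 23.05
ee_pos: [0.495, -0.3993, 0.0159]
tool_rot: [[0.996, -0.089, 0.004], [-0.089, -0.996, -0.004], [0.004, 0.003, -1.0]]
ft_force: [-1.6, 0.9, 0.3]
opening: 0.0339
```

Emit:
{"op": "step_arm", "data": {"increments": [[[0, 0, 0], [0, 0, 0.05], -1], [[0, 0, 0], [0, 0, 0], -1]]}}

```text
time_s: 23.25
ee_pos: [0.4951, -0.3993, 0.0159]
tool_rot: [[0.996, -0.089, 0.004], [-0.089, -0.996, -0.004], [0.004, 0.003, -1.0]]
ft_force: [-1.5, 0.2, 0.0]
opening: 0.034
```

Contact: the vertical force went from −2.5 to 0 N at the expected height. Releasing and backing straight up.

Emit:
{"op": "step_arm", "data": {"increments": [[[0, 0, 0], [0, 0, 0], -0.1], [[0, 0, 0], [0, 0, 0], 0.2], [[0, 0, 0], [0, 0, 0], 0.3], [[0, 0, 0], [0, 0, 0], 0.3], [[0, 0, 0], [0, 0, 0], 0.3]]}}

```text
time_s: 23.75
ee_pos: [0.4955, -0.3997, 0.0158]
tool_rot: [[0.996, -0.089, 0.005], [-0.089, -0.996, -0.005], [0.006, 0.004, -1.0]]
ft_force: [0.3, -0.8, -0.4]
opening: 0.0606
```

Emit:
{"op": "step_arm", "data": {"increments": [[[0, 0, 0], [0, 0, -0.5], 0.3], [[0, 0, 0], [0, 0, -1], 0.3], [[0, 0, 0], [0, 0, -2], 0.3], [[0, 0, 0], [0, 0, -3], 0.3], [[0, 0, 0], [0, 0, -4], 0.3]]}}

```text
time_s: 24.25
ee_pos: [0.4932, -0.3977, 0.1211]
tool_rot: [[0.996, -0.089, -0.001], [-0.089, -0.996, 0.001], [-0.001, -0.001, -1.0]]
ft_force: [0.9, -0.2, 0.0]
opening: 0.0612
```

Emit:
{"op": "step_arm", "data": {"increments": [[[0, 0, 0], [0, 0, -4], 0.3], [[0, 0, 0], [0, 0, -4], 0.3], [[0, 0, 0], [0, 0, -4], 0.3], [[0, 0, 0], [0, 0, 0], 0.3], [[0, 0, 0], [0, 0, 0], 0.3]]}}

```text
time_s: 24.75
ee_pos: [0.4934, -0.3978, 0.257]
tool_rot: [[0.996, -0.089, 0.008], [-0.089, -0.996, -0.008], [0.009, 0.007, -1.0]]
ft_force: [0.2, -0.1, -0.4]
opening: 0.061
```

```bash
python3 - <<'E'
from chk import *
o=st()
for n in('scene','side','wrist'):
    im=optics.get_image(n)[:,:,::-1]; cv2.imwrite(f'pics/f_{n}.png',im)
    if n=='scene': cv2.imwrite('pics/f_scenec.png',cv2.resize(im[120:250,190:330],None,fx=4,fy=4,interpolation=cv2.INTER_CUBIC))
E
```

```text
t 24.75 p [ 0.4934 -0.3978  0.257 ] q [-0.74  0.46  1.19 -0.    1.48  0.92] F [ 0.2 -0.1 -0.4] open 0.061
```

View pics/f_side.png

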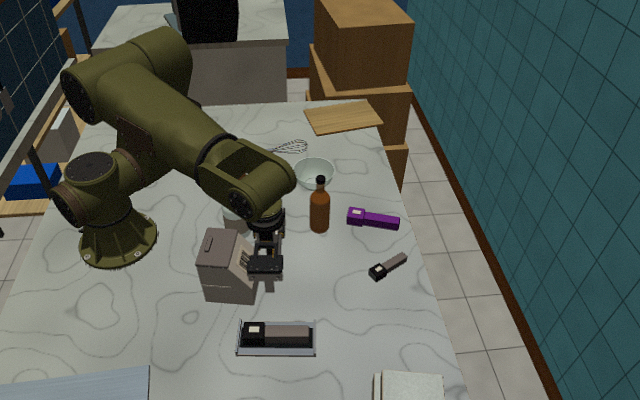

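View pics/f_wrist.png

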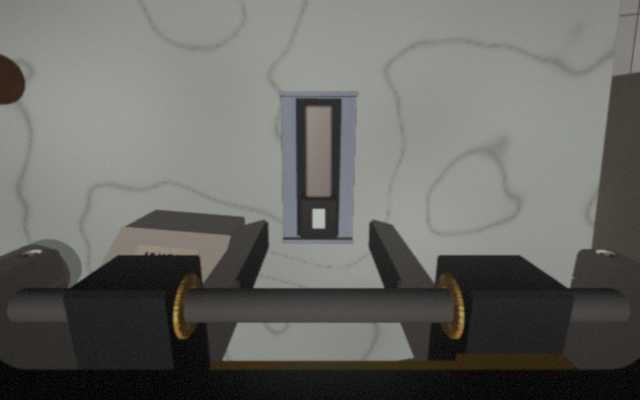

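View pics/f_scenec.png

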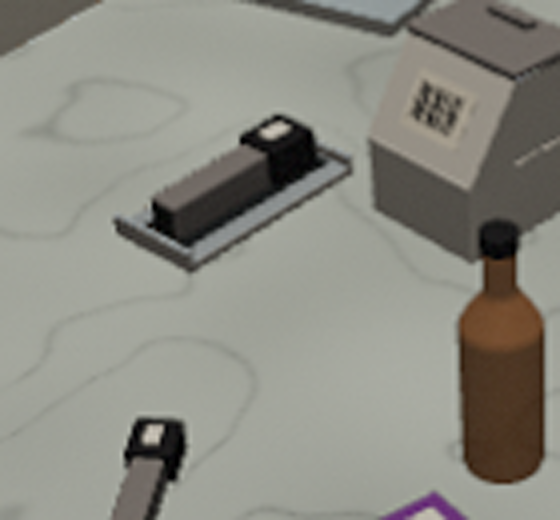

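View pics/f_scene.png

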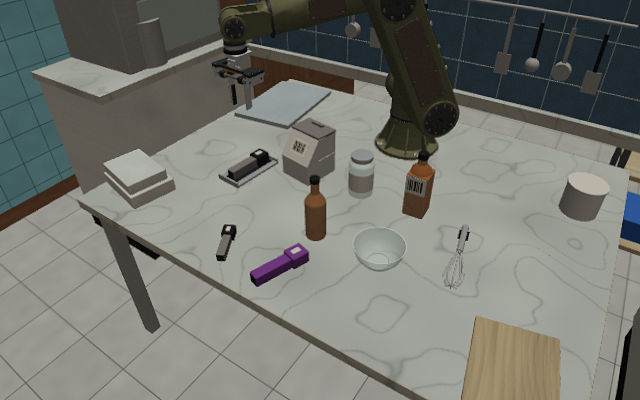

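The scanner lies button-up and centred on the rest between the lips: side (277,335), wrist (318,170). Both bottles, the jar, bowl and whisk are at their starting pixels, and the gripper is clear. Handing in.

```bash
python3 -c "
from bench import job
print(job.job_done())"
```

```text
the job is handed in; nothing more can be done
None
```

I scanned both labels in the order asked, set the scanner on its rest and handed the job in at about 25 s; the hand-in gives no verdict.

- **Scanner:** I picked up the larger grey one with the black head. The small grey and purple look-alikes were not touched.
- **Bottle label:** the window was 10.1 cm away, the aim about 2 mm off centre and nearly square (0.1°). It held still for about 2.6 s.
- **Bin label:** the window was 10.2 cm away, the aim about 1.7 mm off centre and 10° off square. It also held for about 2.6 s.
- **Rest:** the scanner touched down gently, with force changes of about 2.5 N. I opened the fingers and lifted clear.

The aim figures come from my camera-fitted label poses, which are good to a few millimetres. In the scene view, the bin label's marked centre sat about 2 px from the printed one.

The last pictures show the scanner button-up and lengthwise between the lips, with the gripper well clear. The bottles, jar, bowl and whisk are where they started, judged by eye from the pictures. The one disagreement was a 4 mm difference between the wrist and fixed cameras on where the scanner lay, so I gripped between the two; it did not slip.

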